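# Load a bearing set on the measuring stand

## Task

Set up the bearing set for its height check on the measuring stand: raise the hold-down arm to the top of its column and swing it right clear of the arbor, then seat the parts fully home on the arbor in assembly order: the ball bearing first, then every spacer ring that is lying on the bench (one to three), then the thin flat washer, and last the bell-shaped retaining cap, mouth down. Then swing the arm back in over the cap, push it down until its foot rests on the cap, and let go, leaving the gauge case, V-block and oil bottle where they are.

Things in the scene. Friction and masses are not known exactly. Their poses are not given: they have to be found in the camera images.
- stand: The fixed measuring stand: a black granite base 235 x 140 x 24 mm, carrying a steel loading arbor and, behind it, a steel column. Origin: on the bench plane under the arbor's axis; x points from the arbor to the column, z up. The base spans x -75 to +160 mm, y -70 to +70 mm. The column (28 mm diameter, top 236 mm above the bench, foot flange 56 mm) stands at x = +130 mm, y = 0.
- seat (a point): Centre of the arbor's shoulder face (54 mm diameter, 30 mm above the bench) on which the bearing sits. The arbor rises 65 mm from it: 37 mm in diameter for 57 mm, then an 8 mm lead-in cone to 21 mm at the tip. Axes as the stand's.
- swing (a joint): Turn of the hold-down arm about the column, rad: 0 (a stop) with its foot exactly over the arbor; grows anticlockwise seen from above, to 2.2; at 1.57 the arm points to the stand's -y side. Light friction (about 0.1 N m); stays where left.
- lift (a joint): How far the arm has been slid down the column, m: 0 at the top (foot 155 mm above the bench) to 0.055 (foot 100 mm). Stays where left by friction: about 3 N pushes it down, 9 N lifts it.
- knob (a point): Grip point in the black round knob on top of the arm's end: knob 32 mm diameter, 28 mm tall, this point at its mid-height. 130 mm from the column axis, straight above the foot; the arm's top (26 mm wide, grey) is 26 mm below this point, the foot's underside 66 mm below. Axes turn with the arm; x points from the arm's end to the column.
- foot (a point): Centre of the underside of the arm's round pressure foot, 34 mm diameter.
- bearing: Ball bearing, steel, 68 mm outside diameter, 40 mm bore, 15 mm thick, balls visible between the two races. Its origin is its centre, z along its axis; the two faces are alike. It starts lying flat on the bench.
- spacer1: Spacer ring, plain bright aluminium, 56 mm outside diameter, 40 mm bore, 10 mm thick; the spacers are alike, their mutual order is free, and one to three are present. Its origin is its centre, z along its axis; the two faces are alike. It starts lying flat on the bench.
- spacer2: Spacer ring, plain bright aluminium, 56 mm outside diameter, 40 mm bore, 10 mm thick; the spacers are alike, their mutual order is free, and one to three are present. Its origin is its centre, z along its axis; the two faces are alike. It starts lying flat on the bench.
- spacer3: Spacer ring, plain bright aluminium, 56 mm outside diameter, 40 mm bore, 10 mm thick; the spacers are alike, their mutual order is free, and one to three are present. Its origin is its centre, z along its axis; the two faces are alike. It starts lying flat on the bench.
- washer: Washer, plain dark steel, 63 mm outside diameter, 40 mm bore, 6 mm thick. Its origin is its centre, z along its axis; the two faces are alike. It starts lying flat on the bench.
- cap: Retaining cap, bright aluminium bell: a body 50 mm in diameter and 46 mm tall, closed flat top, flange 62 mm in diameter and 7 mm high at the bottom, bore 40 mm and 38 mm deep from below. Origin: centre of its underside; z up through its top. It starts upright on the bench.
- gauge_case: Closed wooden gauge-block case, 92 x 152 x 49 mm, to be left alone. Origin under its centre.
- vblock: Dark steel V-block, 60 x 60 x 52 mm, to be left alone. Origin under its centre.
- oil_bottle: White oil bottle with black cap, 54 mm diameter, 130 mm tall, to be left alone. Origin under its centre.
Things that resemble listed ones, but are neither listed nor needed, are in the scene too. There is more than one size of the washer; the job needs the smaller. What is shaped like the spacer3 but pink is not meant.

How it is judged:
By the outcome, as a careful person would: the job done as asked, in the order asked, and still so for the second after the job is handed in, with the robot touching nothing.
Of spacer1, spacer2, spacer3 only 1 to 3 are there at a start; the rules pass over those that are not, and their reading is None.
At some moment in a run one of bearing, spacer1, spacer2, spacer3, washer, cap may be knocked a few centimetres aside while the robot is not near it.
Once in a run the grip may slacken for a moment while it holds something.
It also fails if it takes over 210 s, if anything falls off the work surface, if the arm or the gripper's body presses on something with over 40 N, if the wrist force passes 120 N, or if a joint passes its speed limit or range.

## Robot

A 6-joint arm with a two-finger parallel gripper is mounted at the origin on the work surface. World frame = base frame: x ahead of the robot, y to its left, z up, the work surface at z = 0. Lengths are in m, angles in degrees, forces in N, time in s.
With the tool pointing down it reaches from about 0.375 to 0.9 m from the base axis. Payload 3.1 kg.
Tool frame: the origin (TCP) lies on the centre line of the jaws, within the pads' length; the fingertips stand 22 mm ahead of it and the grasp point (between the pads) lies 3 mm ahead of it; z points along the fingers, y is the line along which they close (so a half turn about z gives the same grasp; the last joint's range is limited). The gripper opens to 87 mm and grips with 3 to 60 N. Pads are 19 mm wide; open, the fingers measure 117 mm over their backs; the gripper's body (75 mm by 190 mm) begins 51 mm behind the grasp point.
Start: joints at [-78.352, 30.224, 82.088, -0, 67.689, -10.227], TCP at [0.233, -0.58, 0.245] pointing down, gripper open.
Joint ranges: [-176.69, 176.69], [-43.24, 126.21], [12.49, 139.97], [-82, 262], [0, 151.66], [-163.58, 163.58]. Speed limits (degrees/s): [159.86, 159.86, 180, 180, 180, 180].

## Interface

Orientations are given as a 3x3 rotation matrix whose columns are the frame's x, y, z axes.
In Python, from rig import * gives the robot as it stands.
- The arm moves only by the shell command python3 -m jog 'ROWS'. ROWS is text: rows parted by semicolons, each of 7 numbers parted by spaces: the shift along the tool's x, y, z in mm, then the turn, a rotation vector about the tool's x, y, z in rad, then the finger opening in mm, from 0 to 87. In form: tx ty tz ax ay az fingers; .... A call has 1 to 12 rows; each row shifts and turns the commanded pose from where the row before left it, along the tool's axes as they then stand; what a row does not reach is not made up. A row lasts 1/8 s, in which the tool goes at most 62.5 mm and 10.7 degrees, less where a joint would pass 70% of its speed; a pose out of reach is approached as far as the arm can. A call with a gripper value outside its range is refused whole. The fingers move at their own pace and stop on an object; the grip force is fixed at half the most. Time passes only in rows, so rows that do not move let the fingers close. It gives the time, the measured TCP pose, the force, the opening and the grip force at its end, in the units of the state.
- read_state(): the state, without advancing time (a new reading comes with each control period).
- capture(name): name is "side" or "top"; returns a dict with "color" (384x512x3 uint8, red, green, blue), "camera_matrix" (3x3 intrinsics, pixels), "R" (3x3) and "t" (3): a world point X has camera coordinates R X + t. Camera axes: x right, y down, z forward; pixel columns grow to the right and rows downward; lengths in m; the calibration is good to about 2 mm. A picture is of the moment at which its call begins. There is no depth.
- hand_in(): hands the job in; it is judged then, once.
Trained networks look in the newest picture that a camera, given by its name, has taken for a name from the list of things; names that differ only in an ending like _2 or _b are one class to them, and where a whole thing is asked for, a point or a joint stands for the part that bears it (a point fixed in the world has none). Each returns a list of dicts, best first, with "conf" (0 to 1); they miss things now and then, are a little off and sometimes report something else, mostly with a low value. They report only what shows in the picture. A call takes as long as a camera call. They do not tell look-alikes from the thing itself.
- find_in(camera, target): "at" ([x, y, z] in m, in world coordinates, good to about 4 mm: the middle of the surface that is visible of it).
- trace(camera, target): "pixels" (384x512 bool, what is visible of it).
- place_of(camera, target): "at" ([x, y, z] in m, in world coordinates, good to about 4 mm: a listed point, or the origin of a listed thing).
The state is a dict: "time_s": time; "joint_positions": joint angles; "qvel": joint speeds; "tau": joint torques, N m; "position": TCP position; "tcp_rot": TCP orientation; "force": force on the tool from outside, world axes, zero at the start; "moment": the same for the moment, N m; "opening": opening from 0.0 (shut) to 1.0 (fully open); "grasp_force": force on a finger pad.
Only numpy, scipy, OpenCV 4.12 (cv2) and the standard library are available. Lean on these libraries where they do the work, as an engineer would, in place of code of your own. Each camera call takes 0.05 s, during which the arm holds its last target. There are 200 camera calls.

## Working session

There is one attempt and no reset: what is moved stays moved. The work goes in short steps, Python scripts to look and compute and a shell command to move; the robot and the scene stay as the last step left them, time stands still between calls to the robot, and variables do not carry over. Pictures are saved under pics/ and viewed, at most 17 in all, crops included, and the job is handed in when it is done.

```bash
ls; mkdir -p pics
cat > h.py <<'E'
from rig import *
import numpy as np, cv2
def snap(c,n=None):
    d=capture(c)
    if n: cv2.imwrite(f'pics/{n}.png',d['color'][:,:,::-1])
    return d
def proj(d,X):
    p=d['camera_matrix']@(d['R']@np.array(X)+d['t']); return p[:2]/p[2]
def ray(d,uv,z):
    c=-d['R'].T@d['t']; v=d['R'].T@np.linalg.inv(d['camera_matrix'])@np.array([*uv,1]); return c+v*(z-c[2])/v[2]
E
python3 - <<'E'
from h import *
a=snap('top');b=snap('side')
cv2.imwrite('pics/t0.png',cv2.resize(a['color'][:,:,::-1],(800,600)))
cv2.imwrite('pics/s0.png',cv2.resize(b['color'][:,:,::-1],(800,600)))
for d in(a,b): print(np.round(-d['R'].T@d['t'],3),np.round(d['R'],2).tolist())
for n in ['stand','seat','knob','foot','bearing','spacer1','washer','cap','gauge_case','vblock','oil_bottle']:
  for c in('top','side'):
    d=a if c=='top' else b
    print(n,c,[(round(r['conf'],2),np.round(r['at'],3).tolist(),np.round(proj(d,r['at'])).tolist()) for r in place_of(c,n)][:5])
E
```

```text
pics
[ 0.493 -0.02   1.127] [[0.02, -1.0, 0.0], [-1.0, -0.02, -0.1], [0.1, 0.0, -1.0]]
[0.171 0.521 0.596] [[-0.8, -0.6, -0.01], [-0.31, 0.44, -0.84], [0.51, -0.67, -0.54]]
stand top [(0.56, [0.514, 0.026, -0.002], [244.0, 222.0]), (0.5, [0.716, 0.269, -0.001], [163.0, 152.0])]
stand side [(0.79, [0.516, 0.022, -0.002], [272.0, 272.0])]
seat top [(0.79, [0.519, 0.026, 0.032], [243.0, 220.0])]
seat side [(0.75, [0.518, 0.024, 0.029], [271.0, 263.0])]
knob top [(0.94, [0.511, 0.006, 0.198], [248.0, 222.0]), (0.39, [0.719, 0.272, -0.001], [162.0, 151.0])]
knob side [(0.77, [0.513, 0.006, 0.193], [279.0, 200.0])]
foot top [(0.9, [0.516, 0.01, 0.131], [248.0, 220.0])]
foot side [(0.73, [0.515, 0.008, 0.132], [277.0, 224.0])]
bearing top [(0.81, [0.421, 0.194, 0.006], [184.0, 253.0])]
bearing side [(0.88, [0.426, 0.196, 0.004], [259.0, 344.0])]
spacer1 top [(0.73, [0.566, 0.294, 0.004], [152.0, 202.0]), (0.65, [0.515, 0.006, 0.131], [249.0, 221.0]), (0.5, [0.574, 0.2, 0.005], [184.0, 200.0]), (0.24, [0.51, 0.004, 0.197], [249.0, 222.0])]
spacer1 side [(0.89, [0.575, 0.204, 0.003], [199.0, 309.0]), (0.87, [0.57, 0.291, 0.007], [168.0, 338.0])]
washer top [(0.64, [0.531, -0.219, 0.006], [328.0, 218.0]), (0.58, [0.419, -0.198, 0.002], [320.0, 256.0])]
washer side [(0.75, [0.421, -0.199, 0.002], [350.0, 238.0]), (0.66, [0.532, -0.219, 0.005], [317.0, 219.0])]
cap top [(0.71, [0.398, 0.351, 0.002], [130.0, 260.0])]
cap side []
gauge_case top [(0.59, [0.715, 0.269, -0.0], [163.0, 152.0])]
gauge_case side [(0.67, [0.715, 0.271, -0.001], [131.0, 300.0]), (0.21, [0.423, 0.196, 0.005], [260.0, 344.0])]
vblock top [(0.76, [0.76, 0.045, 0.002], [239.0, 139.0])]
vblock side [(0.61, [0.761, 0.055, -0.006], [189.0, 242.0])]
oil_bottle top [(0.59, [0.705, -0.203, -0.004], [322.0, 159.0])]
oil_bottle side [(0.9, [0.706, -0.203, -0.0], [264.0, 203.0])]
```

View pics/t0.png

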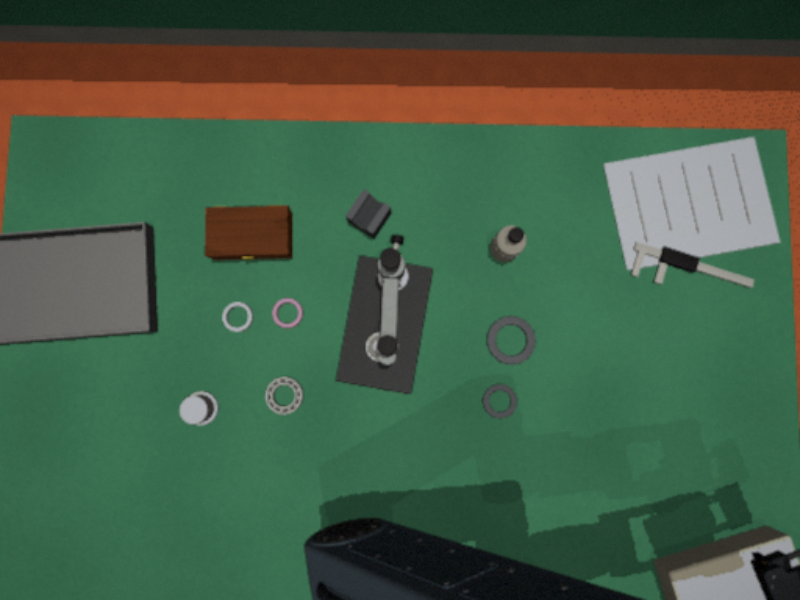

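View pics/s0.png

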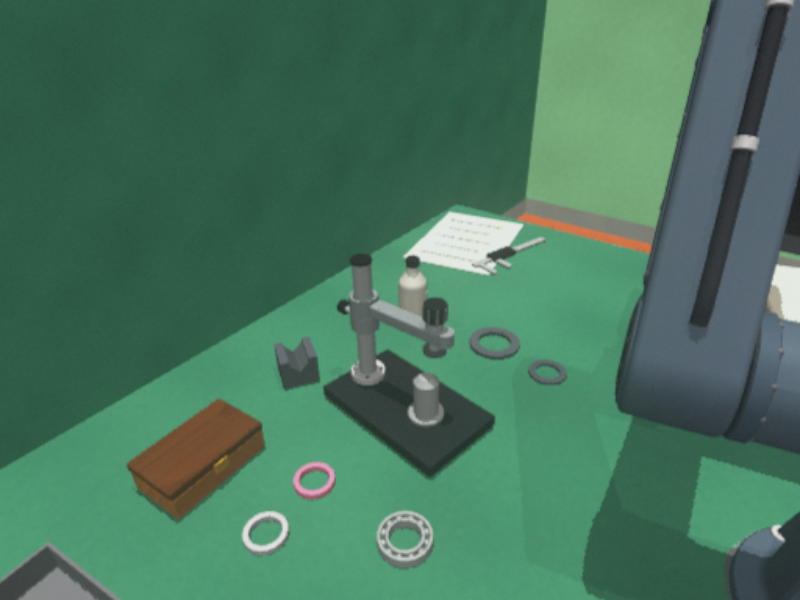

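The top view (800x600) shows these objects:
- **Bearing:** (284,396).
- **Rings:** a white ring, the real spacer, at (237,317), and a pink decoy at (287,313).
- **Washers:** the smaller at (500,401), and a larger decoy at (511,340).
- **Cap:** (199,408).
- **Stand:** the arm foot is near the arbor at (382,347).
- **Leave alone:** the case is at (248,233), the V-block at (369,214) and the bottle at (508,243).

Look-alikes are the pink ring against the white spacer, and the big washer against the small one. Next I'll check the choice in a crop and measure the stand.

Run:
```python
from h import *
a=snap('top');b=snap('side')
A=a['color'][:,:,::-1]; B=b['color'][:,:,::-1]
c1=cv2.resize(A[180:280,110:210],(400,400),interpolation=2);c2=cv2.resize(A[180:280,270,None][:0] if 0 else A[180:280,280:380],(400,400),interpolation=2)
cv2.imwrite('pics/c0.png',np.hstack([c1,c2]))
m=trace('top','stand')
s=read_state(); print(s['time_s'],np.round(s['position'],4),np.round(s['tcp_rot'],3).tolist(),np.round(s['force'],2),s['opening'])
# base top plane from colour: dark pixels, near stand
img=A.astype(int); dark=(img.max(2)<60)
box=np.zeros_like(dark); box[155:260,205:290]=1
dk=(dark&box).astype(np.uint8); n,l,st,ce=cv2.connectedComponentsWithStats(dk); k=1+np.argmax(st[1:,4]); 
p=np.argwhere(l==k)[:,::-1].astype(np.float32)
W=np.array([ray(a,u,0.024)[:2] for u in p],np.float32)
r=cv2.minAreaRect(W); print('base rect',r)
M=trace('top','washer'); M+=trace('top','spacer1')+trace('top','bearing')
for r in M:
    q=np.argwhere(r['pixels'])[:,::-1].astype(float)
    w=np.array([ray(a,u,0.008)[:2] for u in q]); e=cv2.fitEllipse(cv2.findContours(r['pixels'].astype(np.uint8),0,1)[0][0]) if len(q)>20 else None
    print(round(r['conf'],2),w.mean(0).round(4),np.ptp(w,0).round(3),e and ray(a,e[0],.008).round(4),A[r['pixels']].mean(0).round())
```

```text
1.35 [ 0.2329 -0.58    0.2445] [[0.928, 0.373, -0.0], [0.373, -0.928, 0.0], [-0.0, -0.0, -1.0]] [ 0.98 -0.6   0.29] 1.0008837339664296
base rect ((0.5603073835372925, 0.05006201192736626), (0.07556363195180893, 0.23228031396865845), 81.61356353759766)
0.79 [ 0.5324 -0.2144] [0.084 0.084] [ 0.5325 -0.2139  0.008 ] [85. 85. 81.]
0.63 [ 0.4233 -0.1938] [0.063 0.06 ] [ 0.4223 -0.1935  0.008 ] [75. 83. 67.]
0.59 [0.5622 0.0212] [0.291 0.17 ] [0.56   0.0214 0.008 ] [68. 70. 69.]
0.62 [0.576  0.2016] [0.055 0.055] [0.5754 0.2019 0.008 ] [143. 127. 154.]
0.43 [0.5648 0.295 ] [0.053 0.056] [0.5656 0.2948 0.008 ] [156. 157. 150.]
0.57 [0.4223 0.2024] [0.068 0.067] [0.4226 0.2022 0.008 ] [116. 124. 117.]
0.54 [0.5621 0.0202] [0.294 0.173] [0.5595 0.0204 0.008 ] [68. 70. 69.]
```

View pics/c0.png

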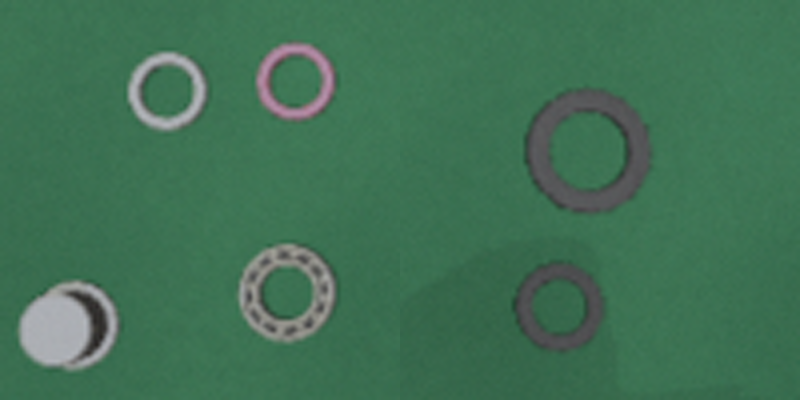

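Choice confirmed in the crop: white spacer at crop (167,91), bearing (288,293), cap (70,325), smaller washer on the right at (560,306). The pink ring and the large washer stay untouched. First the knob.

```bash
cat >> h.py <<'E'
def to(x,y,z,yaw=None):
    s=read_state(); R=np.array(s['tcp_rot']); d=R.T@(np.array([x,y,z])-s['position'])*1000
    cy=np.degrees(np.arctan2(R[1,0],R[0,0])); o=f"t={s['time_s']:.1f} now {np.round(s['position'],4)} yaw {cy:.2f} tilt {np.round(R[:2,2],4)} F {np.round(s['force'],1)} open {s['opening']*87:.1f} gf {s['grasp_force']:.1f} | shift {np.round(d,1)}"
    if yaw is not None: o+=f" az {np.radians((cy-yaw+180)%360-180):.3f}"
    print(o)
E
python3 -m jog '0 0 -30 0 0 0.13 87; 0 0 -30 0 0 0.13 87; 0 0 -30 0 0 0.125 87; 30 -62 0 0 0 0 87; 30 -62 0 0 0 0 87; 30 -62 0 0 0 0 87; 30 -62 0 0 0 0 87; 30 -62 0 0 0 0 87; 30 -62 0 0 0 0 87; 30 -62 0 0 0 0 87'; python3 -c "
from h import *
to(.512,.006,.25,0)
capture('top');capture('side')
for c in('top','side'): print([(round(r['conf'],2),np.round(r['at'],3)) for r in place_of(c,'knob')])"
```

```text
time_s: 2.75
position: [0.4254, -0.185, 0.3349]
tcp_rot: [[1.0, -0.004, 0.001], [-0.004, -1.0, -0.001], [0.001, 0.001, -1.0]]
force: [0.4, -0.0, 0.0]
opening: 1.004
grasp_force: 0.0
t=2.8 now [ 0.4254 -0.185   0.3349] yaw -0.21 tilt [ 0.001  -0.0007] F [ 0.4 -0.   0. ] open 87.3 gf 0.0 | shift [  85.8 -191.4   84.9] az -0.004
[(0.66, array([0.511, 0.009, 0.197]))]
[(0.74, array([0.512, 0.007, 0.197]))]
```

```bash
python3 -m jog '22 -48 0 0 0 0 87; 22 -48 0 0 0 0 87; 22 -48 20 0 0 0 87; 20 -49 30 0 0 0 87; 0 0 30 0 0 0 87; 0 0 0 0 0 0 87'
python3 - <<'E'
from h import *
to(.512,.007,.2,0)
a=snap('top');b=snap('side')
for c in('top','side'): print([(round(r['conf'],2),np.round(r['at'],3)) for r in place_of(c,'knob')])
cv2.imwrite('pics/k1.png',np.hstack([cv2.resize(a['color'][150:270,190:310,::-1],(400,400),interpolation=2),cv2.resize(b['color'][120:260,220:360,::-1],(400,400),interpolation=2)]))
E
```

```text
time_s: 3.7
position: [0.51, 0.005, 0.2525]
tcp_rot: [[1.0, -0.004, -0.006], [-0.004, -1.0, 0.001], [-0.006, -0.001, -1.0]]
force: [0.8, -0.5, 0.2]
opening: 1.0
grasp_force: 0.0
t=3.7 now [0.51   0.005  0.2525] yaw -0.25 tilt [-0.0058  0.0006] F [ 0.8 -0.5  0.2] open 87.0 gf 0.0 | shift [ 2.3 -2.  52.5] az -0.004
[(0.43, array([ 0.42 , -0.197,  0.002]))]
[(0.64, array([0.512, 0.004, 0.196]))]
```

View pics/k1.png

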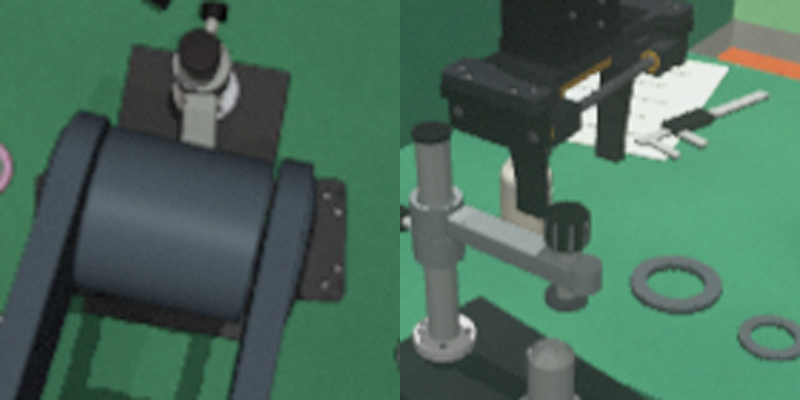

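The fingers straddle the knob (right half: fingertips about (540,210) and (612,158), knob (567,225)), so I'll descend and close.

```bash
python3 -m jog '2 -1 15 0 0 0 87; 0 0 20 0 0 0 87; 0 0 17 0 0 0 87; 0 0 0 0 0 0 30; 0 0 0 0 0 0 20; 0 0 0 0 0 0 20; 0 0 0 0 0 0 20; 0 0 0 0 0 0 20; 0 0 0 0 0 0 20'; python3 -c "
from h import *
to(.512,.007,.2,0)"
```

```text
time_s: 5.03
position: [0.5134, 0.007, 0.2027]
tcp_rot: [[1.0, -0.003, 0.0], [-0.003, -1.0, -0.0], [0.0, 0.0, -1.0]]
force: [-0.4, 1.0, 0.5]
opening: 0.403
grasp_force: 0.0
t=5.0 now [0.5134 0.007  0.2027] yaw -0.18 tilt [ 0.0003 -0.0001] F [-0.4  1.   0.5] open 35.0 gf 0.0 | shift [-1.4 -0.   2.7] az -0.003
```

```bash
python3 -m jog '0 0 0 0 0 0 15; 0 0 0 0 0 0 15; 0 0 0 0 0 0 15; 0 0 -5 0 0 0 15; 0 0 -5 0 0 0 15; 0 0 -5 0 0 0 15'; python3 -c "
from h import *
to(.512,.007,.2,0)
capture('side')
print([(round(r['conf'],2),np.round(r['at'],3)) for r in place_of('side','foot')])"
```

```text
time_s: 5.78
position: [0.5147, 0.0069, 0.217]
tcp_rot: [[1.0, -0.004, 0.002], [-0.004, -1.0, 0.0], [0.002, -0.0, -1.0]]
force: [6.1, 0.2, -9.4]
opening: 0.36
grasp_force: 30.0
t=5.8 now [0.5147 0.0069 0.217 ] yaw -0.20 tilt [0.0025 0.0002] F [ 6.1  0.2 -9.4] open 31.3 gf 30.0 | shift [-2.8 -0.1 17. ] az -0.004
[(0.79, array([0.515, 0.008, 0.142])), (0.24, array([0.511, 0.007, 0.205]))]
```

```bash
python3 -m jog '0 0 -4 0 0 0 15; 0 0 -3 0 0 0 15; 0 0 -2 0 0 0 15'; python3 -m jog '0 0 -1 0 0 0 15; 0 0 -1 0 0 0 15'
```

```text
time_s: 6.25
position: [0.5146, 0.0069, 0.226]
tcp_rot: [[1.0, -0.004, 0.003], [-0.004, -1.0, 0.0], [0.003, -0.0, -1.0]]
force: [6.5, 0.7, -9.6]
opening: 0.359
grasp_force: 30.0
time_s: 6.5
position: [0.5146, 0.0069, 0.228]
tcp_rot: [[1.0, -0.004, 0.003], [-0.004, -1.0, 0.0], [0.003, -0.0, -1.0]]
force: [6.8, 0.2, -8.8]
opening: 0.363
grasp_force: 30.0
```

```bash
python3 -m jog '0 0 -1 0 0 0 15; 0 0 0 0 0 0 15'; python3 -c "
from h import *
to(.512,.007,.2,0)
capture('side')
print([(round(r['conf'],2),np.round(r['at'],3)) for r in place_of('side','foot')])"
```

```text
time_s: 6.75
position: [0.5146, 0.0069, 0.229]
tcp_rot: [[1.0, -0.003, 0.003], [-0.003, -1.0, 0.0], [0.003, -0.0, -1.0]]
force: [5.9, 0.6, -8.9]
opening: 0.364
grasp_force: 30.0
t=6.8 now [0.5146 0.0069 0.229 ] yaw -0.20 tilt [0.0025 0.0002] F [ 5.9  0.6 -8.9] open 31.7 gf 30.0 | shift [-2.7 -0.1 29. ] az -0.003
[(0.84, array([0.513, 0.006, 0.154])), (0.39, array([0.568, 0.293, 0.009]))]
```

```bash
python3 -m jog '0 0 -1.5 0 0 0 15; 0 0 0 0 0 0 15'
```

```text
time_s: 7.1
position: [0.5146, 0.0069, 0.2305]
tcp_rot: [[1.0, -0.003, 0.003], [-0.003, -1.0, 0.0], [0.003, -0.0, -1.0]]
force: [6.2, -0.6, -9.5]
opening: 0.361
grasp_force: 30.0
```

```bash
python3 -m jog '0 0 -1 0 0 0 15; 0 0 0 0 0 0 15'
```

```text
time_s: 7.35
position: [0.515, 0.0069, 0.2313]
tcp_rot: [[1.0, -0.004, 0.003], [-0.004, -1.0, 0.0], [0.003, -0.0, -1.0]]
force: [7.3, 0.6, -10.3]
opening: 0.359
grasp_force: 30.0
```

```bash
python3 -m jog '0 0 -1.5 0 0 0 15; 0 0 0 0 0 0 15'
```

```text
time_s: 7.6
position: [0.5132, 0.007, 0.2335]
tcp_rot: [[1.0, -0.003, -0.0], [-0.003, -1.0, 0.0], [-0.0, -0.0, -1.0]]
force: [2.3, 0.0, -4.4]
opening: 0.36
grasp_force: 30.4
```

```bash
python3 -m jog '0 0 -1.5 0 0 0 15; 0 0 0 0 0 0 15'
```

```text
time_s: 7.85
position: [0.5139, 0.0069, 0.2349]
tcp_rot: [[1.0, -0.003, 0.001], [-0.003, -1.0, -0.0], [0.001, 0.0, -1.0]]
force: [5.0, -0.3, -8.8]
opening: 0.359
grasp_force: 30.0
```

Run:
```python
from h import *
for c in('side','side','top'):
  b=snap(c)
  print([(n,round(r['conf'],2),np.round(r['at'],3)) for n in('foot','knob') for r in place_of(c,n)])
  if c=='side': B=b
cv2.imwrite('pics/k2.png',cv2.resize(B['color'][110:260,210,None][:0] if 0 else B['color'][110:260,210:360,::-1],(600,600),interpolation=2))
for z in(.150,.155,.16): print(z,proj(B,(.516,.007,z)))
```

```text
[('foot', 0.72, array([0.514, 0.008, 0.156])), ('knob', 0.95, array([0.514, 0.005, 0.223]))]
[('foot', 0.76, array([0.515, 0.01 , 0.157])), ('knob', 0.84, array([0.512, 0.007, 0.222]))]
[]
0.15 [276.71884599 216.77157172]
0.155 [276.74933676 214.88001274]
0.16 [276.78004376 212.9750396 ]
```

View pics/k2.png

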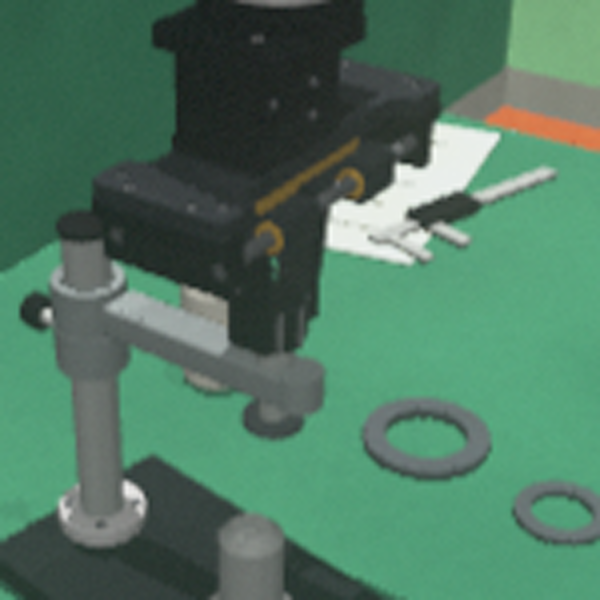

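Foot at about (272,420) in the crop; the networks put it at z≈0.156, so the arm is at the top. Now the swing.

```bash
python3 -m jog '1.5 19.5 0 0 0 -0.15 15; 1.5 19.5 0 0 0 -0.15 15; 1.5 19.5 0 0 0 -0.15 15; 1.5 19.5 0 0 0 -0.15 15'
```

```text
time_s: 8.8
position: [0.5349, -0.0667, 0.2345]
tcp_rot: [[0.825, 0.565, -0.003], [0.565, -0.825, 0.002], [-0.002, -0.003, -1.0]]
force: [2.2, 1.7, -7.3]
opening: 0.362
grasp_force: 30.0
```

```bash
python3 -m jog '1.5 19.5 0 0 0 -0.15 15; 1.5 19.5 0 0 0 -0.15 15; 1.5 19.5 0 0 0 -0.15 15; 1.5 19.5 0 0 0 -0.15 15; 1.5 19.5 0 0 0 -0.15 15; 1.5 19.5 0 0 0 -0.15 15; 1.5 19.5 0 0 0 -0.15 15;0 0 0 0 0 0 15'
python3 - <<'E'
from h import *
to(.5,0,.2)
b=snap('side')
print([(n,round(r['conf'],2),np.round(r['at'],3)) for n in('foot','knob') for r in place_of('side',n)])
E
```

```text
time_s: 9.8
position: [0.6527, -0.1249, 0.2344]
tcp_rot: [[-0.076, 0.997, -0.005], [0.997, 0.076, -0.003], [-0.003, -0.005, -1.0]]
force: [-2.8, -5.2, -2.3]
opening: 0.359
grasp_force: 30.0
t=9.8 now [ 0.6527 -0.1249  0.2344] yaw 94.37 tilt [-0.0047 -0.0032] F [-2.8 -5.2 -2.3] open 31.3 gf 30.0 | shift [ 136.3 -142.5   34.7]
[('foot', 0.64, array([ 0.651, -0.124,  0.156])), ('knob', 0.7, array([ 0.651, -0.131,  0.22 ]))]
```

```bash
python3 -m jog '0 0 0 0 0 0 60; 0 0 0 0 0 0 60; 0 0 0 0 0 0 60; 0 0 -30 0 0 0 87; 0 0 -30 0 0 0 87; 48 -29 0 0 0 0 87; 48 -29 0 0 0 0 87; 48 -29 0 0 0 0 87; 48 -29 0 0 0 0 87; 48 -29 0 0 0 0 87; 48 -29 0 0 0 0 87; 48 -29 0 0 0 0 87'
python3 - <<'E'
from h import *
to(.423,.199,.1,82)
a=snap('top');b=snap('side')
cv2.imwrite('pics/t1.png',cv2.resize(a['color'][:,:,::-1],(800,600)))
c=b['color'][150:330,180:360,::-1]
for n in ['stand','seat','knob','foot','bearing','spacer1','washer','cap']:
  for c in('top','side'):
    d=a if c=='top' else b
    print(n,c,[(round(r['conf'],2),np.round(r['at'],3).tolist(),np.round(proj(d,r['at'])).tolist()) for r in place_of(c,n)][:5])
cv2.imwrite('pics/ar1.png',np.hstack([cv2.resize(a['color'][160:270,195:305,::-1],(400,400),interpolation=2),cv2.resize(b['color'][200:310,215:325,::-1],(400,400),interpolation=2)]))
E
```

```text
time_s: 11.45
position: [0.4248, 0.1979, 0.2956]
tcp_rot: [[-0.075, 0.997, 0.001], [0.997, 0.075, 0.001], [0.001, 0.001, -1.0]]
force: [0.5, 0.9, 0.5]
opening: 1.003
grasp_force: 0.0
t=11.4 now [0.4248 0.1979 0.2956] yaw 94.30 tilt [0.0011 0.0009] F [0.5 0.9 0.5] open 87.2 gf 0.0 | shift [  1.1  -2.  195.6] az 0.215
stand top [(0.72, [0.514, 0.023, 0.0], [245.0, 222.0])]
stand side [(0.55, [0.517, 0.021, -0.001], [272.0, 272.0])]
seat top []
seat side [(0.64, [0.52, 0.021, 0.031], [271.0, 261.0])]
knob top [(0.64, [0.652, -0.125, 0.226], [305.0, 163.0]), (0.49, [0.707, -0.201, -0.002], [322.0, 158.0])]
knob side []
foot top [(0.78, [0.655, -0.124, 0.155], [301.0, 166.0])]
foot side [(0.26, [0.721, 0.272, 0.001], [129.0, 298.0])]
bearing top [(0.81, [0.423, 0.194, 0.006], [184.0, 252.0])]
bearing side [(0.63, [0.419, -0.194, 0.002], [350.0, 239.0]), (0.57, [0.424, 0.198, 0.003], [259.0, 345.0])]
spacer1 top [(0.73, [0.576, 0.202, 0.001], [184.0, 199.0]), (0.68, [0.42, -0.195, 0.003], [320.0, 256.0]), (0.61, [0.568, 0.294, 0.002], [152.0, 202.0])]
spacer1 side [(0.85, [0.575, 0.199, 0.006], [201.0, 307.0]), (0.79, [0.569, 0.292, 0.009], [168.0, 338.0])]
washer top [(0.71, [0.533, -0.218, 0.006], [328.0, 217.0]), (0.53, [0.42, -0.198, 0.002], [321.0, 256.0])]
washer side [(0.79, [0.531, -0.218, 0.006], [317.0, 219.0]), (0.48, [0.421, -0.195, 0.0], [349.0, 239.0]), (0.41, [0.425, 0.197, 0.005], [259.0, 344.0])]
cap top []
cap side [(0.26, [0.705, -0.201, -0.002], [263.0, 204.0])]
```

View pics/ar1.png

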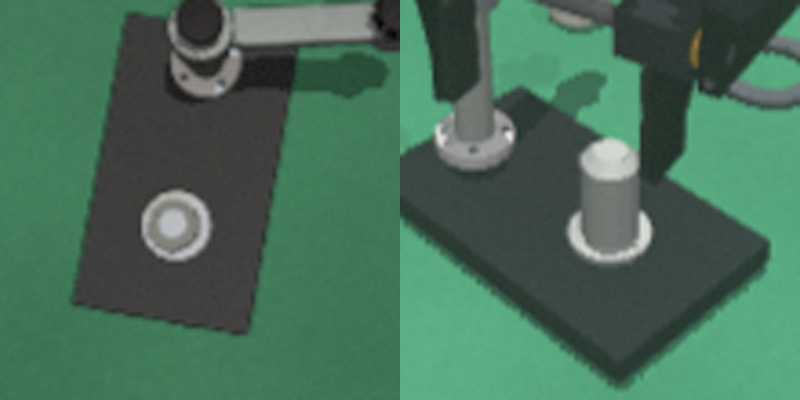

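View pics/t1.png

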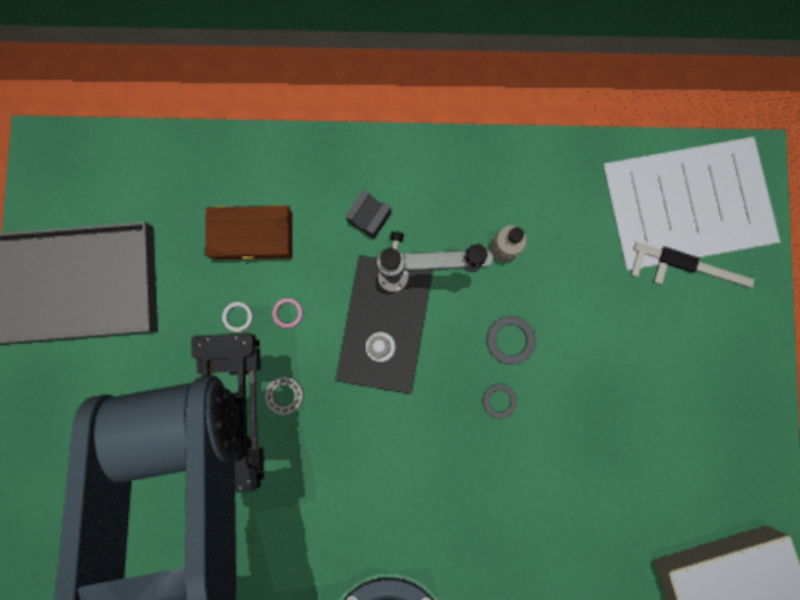

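Only one bright spacer is present (white, (237,317)). The arbor tip is at (380,346) in the full top view. I'll probe the arbor axis by closing the fingers on it in two orientations.

```bash
python3 - <<'E'
from h import *
a=snap('top');b=snap('side')
for d,lo,z in((a,110,.03),(b,140,.03)):
    g=d['color'].min(2); u=proj(d,(.518,.024,.03)); m=np.zeros_like(g); cv2.circle(m,(int(u[0]),int(u[1])),22,1,-1)
    k=((g>95)&(m>0)).astype(np.uint8); c=max(cv2.findContours(k,0,1)[0],key=len); e=cv2.fitEllipse(cv2.convexHull(c)); print(e,ray(d,e[0],z).round(4))
to(.518,.023,.25)
E
python3 -m jog '-44 31 0 0 0 0 87;-44 31 0 0 0 0 87;-44 31 0 0 0 0 87;-43 13 0 0 0 0.0 87; 0 0 30 0 0 0 87;0 0 0 0 0 0 87'; python3 -c "
from h import *
to(.518,.023,.095,94)"
```

```text
((243.03199768066406, 221.60256958007812), (19.25943946838379, 19.416641235351562), 40.55640411376953) [0.5141 0.0263 0.03  ]
((271.8363342285156, 256.12646484375), (25.922311782836914, 33.30082321166992), 170.52890014648438) [0.5286 0.0061 0.03  ]
t=12.4 now [0.426  0.1963 0.295 ] yaw 94.35 tilt [-0.0001  0.    ] F [ 0.6 -0.2  0.4] open 87.1 gf 0.0 | shift [-179.7   78.6   45. ]
time_s: 13.2
position: [0.5434, 0.0296, 0.263]
tcp_rot: [[-0.075, 0.997, -0.006], [0.997, 0.075, 0.001], [0.001, -0.006, -1.0]]
force: [-0.0, 0.2, -0.1]
opening: 1.002
grasp_force: 0.0
t=13.2 now [0.5434 0.0296 0.263 ] yaw 94.29 tilt [-0.0059  0.001 ] F [-0.   0.2 -0.1] open 87.2 gf 0.0 | shift [ -4.9 -24.8 168.1] az 0.005
```

```bash
python3 -m jog '-3 -26 10 0 0 0 87; 0 0 50 0 0 0 70; 0 0 50 0 0 0 70; 0 0 40 0 0 0 60; 0 0 17 0 0 0 60; 0 0 0 0 0 0 50; 0 0 0 0 0 0 30;0 0 0 0 0 0 30;0 0 0 0 0 0 30;0 0 0 0 0 0 30'; python3 -c "
from h import *
to(.518,.023,.095,94)"
```

```text
time_s: 14.45
position: [0.5151, 0.0249, 0.0989]
tcp_rot: [[-0.078, 0.997, -0.009], [0.997, 0.078, -0.0], [0.0, -0.009, -1.0]]
force: [-7.5, -3.7, 4.6]
opening: 0.411
grasp_force: 30.0
t=14.4 now [0.5151 0.0249 0.0989] yaw 94.48 tilt [-0.0087 -0.0004] F [-7.5 -3.7  4.6] open 35.7 gf 30.0 | shift [-2.1  2.8  3.9] az 0.008
```

```bash
python3 -m jog '0 -1.5 0 0 0 0 30; 0 0 0 0 0 0 30'; python3 -m jog '0 0 0 0 0 0 70; 0 0 0 0 0 0 70;0 0 -5 0 0 0.18 70;0 0 0 0 0 0.18 70;0 0 0 0 0 0.18 70;0 0 0 0 0 0.18 70;0 0 0 0 0 0.18 70;0 0 0 0 0 0.18 70;0 0 0 0 0 0.18 70;0 0 0 0 0 0.18 70;0 0 5 0 0 0.18 70; 0 0 3 0 0 0.15 50'; python3 -m jog '0 0 0 0 0 0 30;0 0 0 0 0 0 30;0 0 0 0 0 0 30;0 0 0 0 0 0 30;0 0 0 0 0 0 30'; python3 -c "
from h import *
to(.515,.025,.095,-8.6)"
```

```text
time_s: 14.7
position: [0.5151, 0.0249, 0.0989]
tcp_rot: [[-0.077, 0.997, -0.006], [0.997, 0.077, -0.0], [0.0, -0.006, -1.0]]
force: [-6.1, -1.0, 5.2]
opening: 0.414
grasp_force: 30.0
time_s: 16.2
position: [0.5198, 0.0246, 0.0955]
tcp_rot: [[0.992, -0.128, 0.004], [-0.128, -0.992, -0.0], [0.004, -0.0, -1.0]]
force: [0.4, -0.6, 0.5]
opening: 0.755
grasp_force: 0.0
time_s: 16.82
position: [0.5182, 0.0241, 0.0953]
tcp_rot: [[0.993, -0.122, 0.001], [-0.122, -0.993, -0.001], [0.001, 0.001, -1.0]]
force: [-0.5, -4.0, 0.9]
opening: 0.416
grasp_force: 30.0
t=16.8 now [0.5182 0.0241 0.0953] yaw -7.01 tilt [ 0.0009 -0.001 ] F [-0.5 -4.   0.9] open 36.2 gf 30.0 | shift [-3.3 -0.5  0.3] az 0.028
```

The arbor axis solves to (0.5151, 0.0245), which agrees with the images. Now the bearing.

```bash
python3 -m jog '0 0 0 0 0 0 70; 0 0 0 0 0 0 87;0 0 -50 0 0 0 87;0 0 -20 0 0 0 87; -30 -40 0 0 0 0 87; -30 -40 0 0 0 0 87; -30 -40 0 0 0 0 87;-24 -40 0 0 0 0 87; 0 0 0 0 0 -0.18 87; 0 0 0 0 0 -0.18 87; 0 0 0 0 0 -0.18 87'; python3 -m jog '0 0 0 0 0 -0.18 87; 0 0 0 0 0 -0.18 87; 0 0 0 0 0 -0.18 87; 0 0 0 0 0 -0.18 87; 0 0 0 0 0 -0.18 87; 0 0 0 0 0 -0.13 87'; python3 -c "
from h import *
to(.423,.198,.024,83)
snap('side');snap('top')
for c in('top','side'): print([(n,round(r['conf'],2),np.round(r['at'],3)) for n in('bearing','cap','spacer1','washer') for r in place_of(c,n)])"
```

```text
time_s: 18.2
position: [0.4238, 0.1982, 0.165]
tcp_rot: [[0.912, 0.411, -0.001], [0.411, -0.912, 0.001], [-0.0, -0.001, -1.0]]
force: [-0.4, -0.7, -0.2]
opening: 1.004
grasp_force: 0.0
time_s: 18.95
position: [0.4239, 0.1979, 0.1649]
tcp_rot: [[0.119, 0.993, -0.001], [0.993, -0.119, 0.001], [0.001, -0.001, -1.0]]
force: [0.4, 0.3, 0.2]
opening: 1.001
grasp_force: 0.0
t=18.9 now [0.4239 0.1979 0.1649] yaw 83.15 tilt [-0.0008  0.0006] F [0.4 0.3 0.2] open 87.1 gf 0.0 | shift [-1.000e-01 -8.000e-01  1.409e+02] az 0.003
[('bearing', 0.59, array([0.424, 0.194, 0.006])), ('spacer1', 0.69, array([0.567, 0.292, 0.004])), ('spacer1', 0.46, array([0.576, 0.2  , 0.005])), ('washer', 0.95, array([ 0.531, -0.218,  0.005])), ('washer', 0.62, array([ 0.389, -0.228,  0.002]))]
[('spacer1', 0.78, array([0.574, 0.201, 0.003])), ('spacer1', 0.62, array([0.567, 0.292, 0.008])), ('washer', 0.88, array([ 0.529, -0.217,  0.002])), ('washer', 0.53, array([ 0.385, -0.223,  0.001])), ('washer', 0.23, array([0.569, 0.29 , 0.007]))]
```

The small washer was knocked to about (0.387, -0.226), which I'll use later. Now down for the bearing's first centring grip.

```bash
python3 -m jog '0 0 50 0 0 0 87; 0 0 50 0 0 0 87; 0 0 28 0 0 0 87; 0 0 12 0 0 0 87; 0 0 0 0 0 0 55; 0 0 0 0 0 0 55; 0 0 0 0 0 0 55;0 0 0 0 0 0 55;0 0 0 0 0 0 55'; python3 -c "
from h import *
to(.423,.198,.024,83)"
```

```text
time_s: 20.58
position: [0.4248, 0.1977, 0.0261]
tcp_rot: [[0.124, 0.992, 0.002], [0.992, -0.124, 0.0], [0.001, 0.002, -1.0]]
force: [-1.1, -0.2, 7.1]
opening: 0.764
grasp_force: 30.9
t=20.6 now [0.4248 0.1977 0.0261] yaw 82.90 tilt [0.0017 0.0004] F [-1.1 -0.2  7.1] open 66.5 gf 30.9 | shift [ 0.1 -1.8  2.1] az -0.002
```

```bash
python3 -m jog '0 0 0 0 0 0 87; 0 0 0 0 0 0 87;0 0 0 0 0 0.18 87; 0 0 0 0 0 0.18 87; 0 0 0 0 0 0.18 87; 0 0 0 0 0 0.18 87; 0 0 0 0 0 0.18 87; 0 0 0 0 0 0.18 87; 0 0 0 0 0 0.18 87; 0 0 0 0 0 0.18 87; 0 0 0 0 0 0.13 87;0 0 0 0 0 0 87'; python3 -c "
from h import *
to(.423,.198,.024,-7)"
```

```text
time_s: 22.08
position: [0.4244, 0.1975, 0.025]
tcp_rot: [[0.993, -0.121, -0.0], [-0.121, -0.993, -0.0], [-0.0, 0.0, -1.0]]
force: [-0.5, -0.7, 0.6]
opening: 0.999
grasp_force: 0.0
t=22.1 now [0.4244 0.1975 0.025 ] yaw -6.97 tilt [-0.0001 -0.    ] F [-0.5 -0.7  0.6] open 86.9 gf 0.0 | shift [-1.5 -0.3  1. ] az 0.000
```

```bash
python3 -m jog '0 0 0 0 0 0 55; 0 0 0 0 0 0 55;0 0 0 0 0 0 55;0 0 0 0 0 0 55;0 0 0 0 0 0 55'; python3 -m jog '0 0 -20 0 0 0 55;0 0 0 0 0 0 55'; python3 -c "
from h import *
to(.5151,.0245,.14,-7)"
```

```text
time_s: 22.7
position: [0.4245, 0.1976, 0.0251]
tcp_rot: [[0.992, -0.123, 0.0], [-0.123, -0.992, 0.0], [0.0, -0.0, -1.0]]
force: [0.4, 0.7, -0.9]
opening: 0.775
grasp_force: 30.0
time_s: 22.95
position: [0.4248, 0.1976, 0.0456]
tcp_rot: [[0.992, -0.123, 0.002], [-0.123, -0.992, 0.0], [0.002, -0.001, -1.0]]
force: [-0.5, -0.9, -2.0]
opening: 0.778
grasp_force: 30.0
t=22.9 now [0.4248 0.1976 0.0456] yaw -7.05 tilt [0.0018 0.0003] F [-0.5 -0.9 -2. ] open 67.7 gf 30.0 | shift [111.  160.7 -94.3] az -0.001
```

```bash
python3 -m jog '0 0 -45 0 0 0 55;0 0 -50 0 0 0 55; 28 40 0 0 0 0 55;28 40 0 0 0 0 55;28 40 0 0 0 0 55;27 41 0 0 0 0 55; 0 0 0 0 0 0 55; 0 0 0 0 0 0 55'
python3 - <<'E'
from h import *
to(.5148,.0245,.11,-7)
b=snap('side');a=snap('top')
for c in('side',): print([(n,round(r['conf'],2),np.round(r['at'],3)) for n in('bearing',) for r in place_of(c,n)])
cv2.imwrite('pics/b1.png',cv2.resize(b['color'][160:300,200:340,::-1],(500,500),interpolation=2))
E
```

```text
time_s: 23.95
position: [0.5134, 0.0242, 0.1391]
tcp_rot: [[0.992, -0.124, -0.003], [-0.124, -0.992, 0.001], [-0.003, -0.0, -1.0]]
force: [-0.4, 0.5, -3.0]
opening: 0.777
grasp_force: 30.0
t=23.9 now [0.5134 0.0242 0.1391] yaw -7.11 tilt [-0.003   0.0008] F [-0.4  0.5 -3. ] open 67.6 gf 30.0 | shift [ 1.4 -0.4 29.1] az -0.002
[('bearing', 0.73, array([0.517, 0.022, 0.117]))]
```

View pics/b1.png

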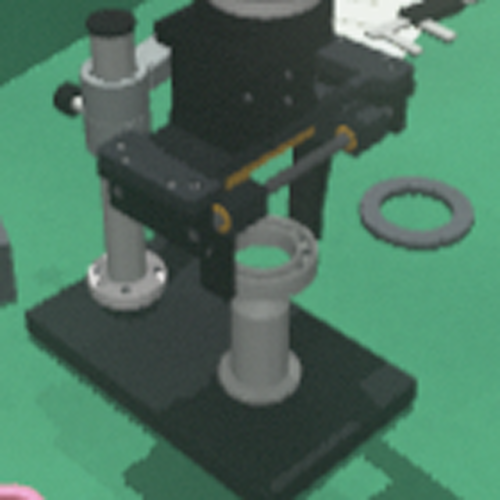

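The bearing is held level above the arbor (crop (270,265) above the tip). Lowering in stages.

```bash
python3 -m jog '1.4 -0.4 10 0 0 0 55;0 0 15 0 0 0 55; 0 0 10 0 0 0 55; 0 0 0 0 0 0 55'; python3 -c "
from h import *
to(.5148,.0245,.055,-7)"
```

```text
time_s: 24.6
position: [0.5152, 0.0246, 0.1037]
tcp_rot: [[0.992, -0.123, -0.003], [-0.123, -0.992, 0.001], [-0.003, -0.0, -1.0]]
force: [-0.8, -0.3, -2.2]
opening: 0.776
grasp_force: 30.0
t=24.6 now [0.5152 0.0246 0.1037] yaw -7.05 tilt [-0.003   0.0005] F [-0.8 -0.3 -2.2] open 67.5 gf 30.0 | shift [-0.2  0.1 48.7] az -0.001
```

```bash
python3 -m jog '-0.2 0 12 0 0 0 55;0 0 12 0 0 0 55; 0 0 10 0 0 0 55; 0 0 0 0 0 0 55'; python3 -c "
from h import *
to(.5148,.0245,.055,-7)"
```

```text
time_s: 25.1
position: [0.5156, 0.0244, 0.0701]
tcp_rot: [[0.992, -0.123, -0.001], [-0.123, -0.992, 0.0], [-0.002, -0.0, -1.0]]
force: [0.1, 0.6, -2.1]
opening: 0.779
grasp_force: 30.0
t=25.1 now [0.5156 0.0244 0.0701] yaw -7.07 tilt [-0.0015  0.0003] F [ 0.1  0.6 -2.1] open 67.7 gf 30.0 | shift [-0.8 -0.  15.1] az -0.001
```

```bash
python3 -m jog '-0.5 0 11 0 0 0 55;0 0 2 0 0 0 55; 0 0 2 0 0 0 55; 0 0 0 0 0 0 55'; python3 -m jog '0 0 0.5 0 0 0 55; 0 0 0 0 0 0 75;0 0 0 0 0 0 85;0 0 0 0 0 0 87;0 0 0 0 0 0 87;0 0 -40 0 0 0 87; 0 0 -50 0 0 0 87;0 0 -20 0 0 0 87'
python3 - <<'E'
from h import *
to(.568,.293,.165,-7)
b=snap('side')
print([(n,round(r['conf'],2),np.round(r['at'],3)) for n in('bearing','spacer1') for r in place_of('side',n)])
E
```

```text
time_s: 25.6
position: [0.5157, 0.0244, 0.0561]
tcp_rot: [[0.992, -0.123, 0.0], [-0.123, -0.992, -0.0], [0.0, 0.0, -1.0]]
force: [0.1, 0.3, -1.9]
opening: 0.78
grasp_force: 30.0
time_s: 26.6
position: [0.5168, 0.0243, 0.1682]
tcp_rot: [[0.992, -0.123, 0.005], [-0.123, -0.992, -0.001], [0.005, 0.0, -1.0]]
force: [-0.5, 0.2, -0.4]
opening: 1.001
grasp_force: 0.0
t=26.6 now [0.5168 0.0243 0.1682] yaw -7.05 tilt [ 0.0046 -0.0008] F [-0.5  0.2 -0.4] open 87.1 gf 0.0 | shift [  17.8 -273.     3.3] az -0.001
[('bearing', 0.89, array([0.516, 0.02 , 0.036])), ('spacer1', 0.97, array([0.569, 0.29 , 0.01 ])), ('spacer1', 0.71, array([0.573, 0.2  , 0.002])), ('spacer1', 0.28, array([ 0.514,  0.021, -0.   ]))]
```

Bearing is seated (network z 0.036 against 0.0375 expected). Next, the white spacer.

```bash
python3 -m jog '3 -54 0 0 0 0 75;3 -55 0 0 0 0 75;3 -55 0 0 0 0 75;4 -55 0 0 0 0 75;4 -54 0 0 0 0 75;0 0 0 0 0 -0.18 75; 0 0 0 0 0 -0.18 75; 0 0 0 0 0 -0.18 75;0 0 0 0 0 -0.18 75; 0 0 0 0 0 -0.18 75; 0 0 0 0 0 -0.18 75'; python3 -m jog '0 0 0 0 0 -0.18 75; 0 0 0 0 0 -0.18 75; 0 0 0 0 0 -0.13 75'; python3 -c "
from h import *
to(.568,.292,.024,83)
snap('side');snap('top')
for c in('top','side'): print([(n,round(r['conf'],2),np.round(r['at'],3)) for n in('cap','spacer1','washer') for r in place_of(c,n)])"
```

```text
time_s: 28.12
position: [0.5647, 0.2929, 0.1631]
tcp_rot: [[0.571, 0.821, -0.004], [0.821, -0.571, -0.001], [-0.003, -0.002, -1.0]]
force: [-0.4, 0.6, -0.2]
opening: 0.861
grasp_force: 0.0
time_s: 28.5
position: [0.5647, 0.2929, 0.1631]
tcp_rot: [[0.119, 0.993, -0.004], [0.993, -0.119, -0.001], [-0.002, -0.004, -1.0]]
force: [0.1, -0.4, -0.2]
opening: 0.859
grasp_force: 0.0
t=28.5 now [0.5647 0.2929 0.1631] yaw 83.15 tilt [-0.004  -0.0013] F [ 0.1 -0.4 -0.2] open 74.7 gf 0.0 | shift [ -0.2   3.9 139.1] az 0.003
[('cap', 0.87, array([0.396, 0.35 , 0.003])), ('spacer1', 0.7, array([0.574, 0.206, 0.002])), ('spacer1', 0.43, array([0.566, 0.291, 0.004])), ('washer', 0.56, array([ 0.531, -0.218,  0.005]))]
[('spacer1', 0.78, array([0.577, 0.201, 0.005])), ('spacer1', 0.71, array([0.567, 0.289, 0.01 ])), ('spacer1', 0.64, array([ 0.387, -0.222,  0.002])), ('washer', 0.82, array([ 0.531, -0.216,  0.003])), ('washer', 0.56, array([ 0.388, -0.228,  0.004]))]
```

```bash
python3 -m jog '-1 3 50 0 0 0 75; 0 0 50 0 0 0 75; 0 0 27 0 0 0 75; 0 0 11 0 0 0 75; 0 0 0 0 0 0 45; 0 0 0 0 0 0 45; 0 0 0 0 0 0 45;0 0 0 0 0 0 45;0 0 0 0 0 0 45'; python3 -c "
from h import *
to(.423,.198,.024,83)"; python3 -m jog '0 0 0 0 0 0 75; 0 0 0 0 0 0 75;0 0 0 0 0 0.18 75; 0 0 0 0 0 0.18 75; 0 0 0 0 0 0.18 75; 0 0 0 0 0 0.18 75; 0 0 0 0 0 0.18 75; 0 0 0 0 0 0.18 75; 0 0 0 0 0 0.18 75; 0 0 0 0 0 0.18 75; 0 0 0 0 0 0.13 75;0 0 0 0 0 0 75'; python3 -c "
from h import *
to(.423,.198,.024,-7)"
```

```text
time_s: 30.02
position: [0.5697, 0.2923, 0.029]
tcp_rot: [[0.124, 0.992, 0.003], [0.992, -0.124, 0.001], [0.001, 0.002, -1.0]]
force: [-0.5, -0.3, 6.4]
opening: 0.619
grasp_force: 30.0
t=30.0 now [0.5697 0.2923 0.029 ] yaw 82.90 tilt [0.0026 0.0008] F [-0.5 -0.3  6.4] open 53.9 gf 30.0 | shift [-111.7 -134.     4.5] az -0.002
time_s: 31.52
position: [0.5684, 0.2918, 0.0271]
tcp_rot: [[0.993, -0.121, -0.001], [-0.121, -0.993, -0.0], [-0.001, 0.0, -1.0]]
force: [-0.4, -0.2, -0.4]
opening: 0.863
grasp_force: 0.0
t=31.5 now [0.5684 0.2918 0.0271] yaw -6.97 tilt [-0.001  -0.0003] F [-0.4 -0.2 -0.4] open 75.1 gf 0.0 | shift [-132.9  110.7    3.3] az 0.001
```

```bash
python3 -m jog '1 0 2.5 0 0 0 75; 0 0 0 0 0 0 45; 0 0 0 0 0 0 45;0 0 0 0 0 0 45;0 0 0 0 0 0 45;0 0 0 0 0 0 45;0 0 0 0 0 0 45'; python3 -m jog '0 0 -20 0 0 0 45;0 0 -50 0 0 0 45;0 0 0 0 0 0 45'
python3 - <<'E'
from h import *
to(.515,.0245,.15,-7)
b=snap('side')
print([(n,round(r['conf'],2),np.round(r['at'],3)) for n in('spacer1',) for r in place_of('side',n)])
u=proj(b,read_state()['position']);x,y=map(int,u);x0=max(0,x-60);y0=max(0,y-50)
cv2.imwrite('pics/sp1.png',cv2.resize(b['color'][y0:y0+120,x0:x0+120,::-1],(480,480),interpolation=2))
E
```

```text
time_s: 32.4
position: [0.5697, 0.2918, 0.0251]
tcp_rot: [[0.992, -0.123, -0.0], [-0.123, -0.992, 0.0], [-0.0, 0.0, -1.0]]
force: [0.7, 0.4, 0.6]
opening: 0.623
grasp_force: 30.0
time_s: 32.78
position: [0.5733, 0.2931, 0.1007]
tcp_rot: [[0.992, -0.123, 0.01], [-0.123, -0.992, 0.003], [0.01, -0.005, -1.0]]
force: [0.2, 0.1, -0.1]
opening: 0.623
grasp_force: 30.0
t=32.8 now [0.5733 0.2931 0.1007] yaw -7.05 tilt [0.0105 0.0033] F [ 0.2  0.1 -0.1] open 54.2 gf 30.0 | shift [-24.4 273.4 -50.8] az -0.001
[('spacer1', 0.71, array([0.576, 0.201, 0.003]))]
```

View pics/sp1.png

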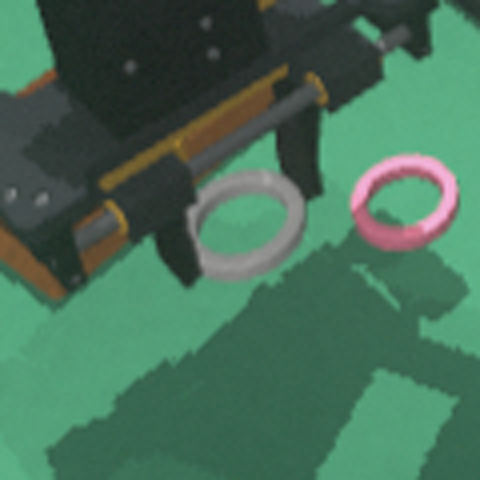

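The spacer is held (crop (245,225)) and the pink ring is untouched (crop (405,200)). Carrying it to the arbor.

```bash
python3 -m jog '0 0 -45 0 0 0 45; -5 54 0 0 0 0 45;-5 55 0 0 0 0 45;-5 55 0 0 0 0 45;-5 55 0 0 0 0 45;-5 54 0 0 0 0 45;0 0 0 0 0 0 45;0 0 0 0 0 0 45'
python3 - <<'E'
from h import *
to(.515,.0245,.105,-7)
b=snap('side')
cv2.imwrite('pics/sp2.png',cv2.resize(b['color'][160:300,200:340,::-1],(500,500),interpolation=2))
E
```

```text
time_s: 33.88
position: [0.511, 0.0242, 0.1396]
tcp_rot: [[0.992, -0.124, -0.001], [-0.124, -0.992, 0.001], [-0.002, -0.001, -1.0]]
force: [0.0, 0.0, -0.6]
opening: 0.623
grasp_force: 30.0
t=33.9 now [0.511  0.0242 0.1396] yaw -7.12 tilt [-0.0014  0.0007] F [ 0.   0.  -0.6] open 54.2 gf 30.0 | shift [ 4.  -0.8 34.6] az -0.002
```

View pics/sp2.png

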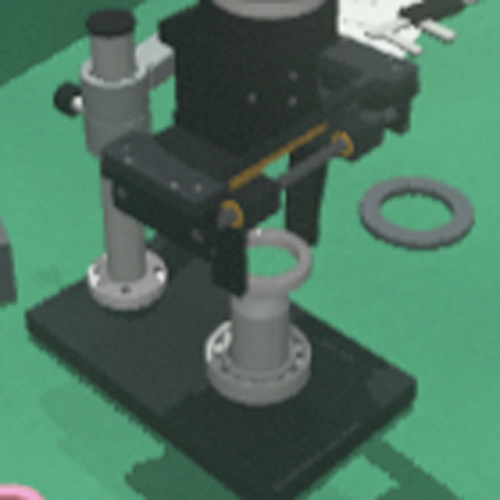

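Bearing sits flush on the shoulder (crop (258,360)). The spacer is level above the arbor.

```bash
python3 -m jog '4 -0.8 5 0 0 0 45;0 0 10 0 0 0 45;0 0 10 0 0 0 45; 0 0 7 0 0 0 45; 0 0 0 0 0 0 45'; python3 -c "
from h import *
to(.515,.0245,.07,-7)"
```

```text
time_s: 34.55
position: [0.5148, 0.0244, 0.1072]
tcp_rot: [[0.992, -0.123, -0.002], [-0.123, -0.992, 0.0], [-0.002, -0.0, -1.0]]
force: [0.5, 0.3, 0.2]
opening: 0.622
grasp_force: 30.0
t=34.5 now [0.5148 0.0244 0.1072] yaw -7.05 tilt [-0.0019  0.0003] F [0.5 0.3 0.2] open 54.1 gf 30.0 | shift [ 0.2 -0.1 37.2] az -0.001
```

```bash
python3 -m jog '0 0 10 0 0 0 45;0 0 10 0 0 0 45;0 0 8 0 0 0 45; 0 0 0 0 0 0 45'; python3 -m jog '0 0 4 0 0 0 45;0 0 3 0 0 0 45;0 0 2 0 0 0 45;0 0 0 0 0 0 45'; python3 -c "
from h import *
to(.515,.0245,.07,-7)"
```

```text
time_s: 35.05
position: [0.5149, 0.0243, 0.0792]
tcp_rot: [[0.992, -0.123, -0.002], [-0.123, -0.992, 0.0], [-0.002, -0.0, -1.0]]
force: [-0.1, 0.6, -1.3]
opening: 0.621
grasp_force: 30.0
time_s: 35.55
position: [0.5154, 0.0243, 0.071]
tcp_rot: [[0.992, -0.123, -0.0], [-0.123, -0.992, 0.0], [-0.0, -0.0, -1.0]]
force: [0.4, 0.0, -1.9]
opening: 0.622
grasp_force: 30.0
t=35.5 now [0.5154 0.0243 0.071 ] yaw -7.06 tilt [-0.0002  0.    ] F [ 0.4  0.  -1.9] open 54.1 gf 30.0 | shift [-0.4 -0.2  1. ] az -0.001
```

```bash
python3 -m jog '0 0 0.7 0 0 0 45; 0 0 0 0 0 0 65;0 0 0 0 0 0 75;0 0 0 0 0 0 80;0 0 0 0 0 0 80;0 0 -40 0 0 0 80; 0 0 -50 0 0 0 80;0 0 -10 0 0 0 80; -25 50 0 0 0 0 80;-25 50 0 0 0 0 80'
python3 - <<'E'
from h import *
b=snap('side');a=snap('top')
to(.388,-.225,.165,83)
for c in('side','top'):print([(n,round(r['conf'],2),np.round(r['at'],3)) for n in('spacer1','bearing','washer','cap') for r in place_of(c,n)])
cv2.imwrite('pics/sp3.png',cv2.resize(b['color'][160:300,220:360,::-1],(500,500),interpolation=2))
E
```

```text
time_s: 36.8
position: [0.4527, -0.0692, 0.17]
tcp_rot: [[0.993, -0.12, -0.0], [-0.12, -0.993, -0.0], [-0.0, 0.0, -1.0]]
force: [0.4, -2.0, -0.6]
opening: 0.921
grasp_force: 0.0
t=36.9 now [ 0.4502 -0.0714  0.1695] yaw -7.36 tilt [-0.0043  0.0006] F [0.1 0.4 0.4] open 79.7 gf 0.0 | shift [-42.  160.3   4.7] az -1.577
[('spacer1', 0.69, array([0.573, 0.197, 0.005])), ('spacer1', 0.56, array([0.519, 0.023, 0.056])), ('spacer1', 0.15, array([ 0.649, -0.124,  0.159])), ('bearing', 0.61, array([0.516, 0.02 , 0.034])), ('bearing', 0.28, array([ 0.652, -0.126,  0.156])), ('washer', 0.84, array([ 0.532, -0.218,  0.007])), ('washer', 0.46, array([ 0.388, -0.226,  0.003]))]
[('spacer1', 0.66, array([0.515, 0.025, 0.052])), ('spacer1', 0.45, array([0.574, 0.198, 0.001])), ('bearing', 0.47, array([0.515, 0.019, 0.036])), ('washer', 0.59, array([ 0.533, -0.217,  0.002])), ('cap', 0.7, array([ 0.399,  0.349, -0.002]))]
```

View pics/sp3.png

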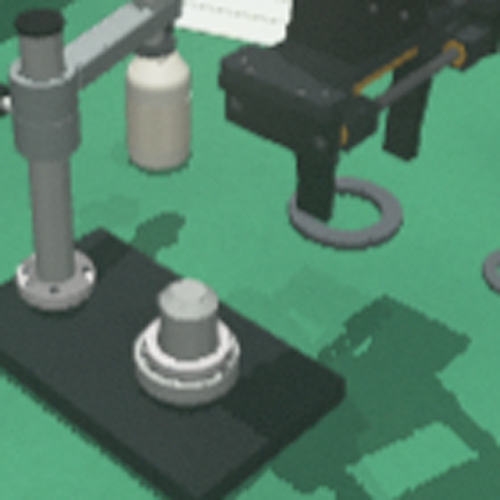

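Bearing and spacer are seated (crop (187,355)). Now the small washer.

```bash
python3 -m jog '-10 40 0 0 0 0 85;-11 40 0 0 0 0 85;-11 40 0 0 0 0 85;-10 40 0 0 0 0 85;0 0 0 0 0 -0.18 85; 0 0 0 0 0 -0.18 85; 0 0 0 0 0 -0.18 85;0 0 0 0 0 -0.18 85; 0 0 0 0 0 -0.18 85; 0 0 0 0 0 -0.18 85;0 0 0 0 0 -0.18 85; 0 0 0 0 0 -0.18 85'; python3 -m jog '0 0 0 0 0 -0.14 85;0 0 60 0 0 0 85; 0 0 40 0 0 0 85;0 0 0 0 0 0 85'
python3 - <<'E'
from h import *
to(.388,-.226,.0235,83)
for c in('side','top'):
  snap(c); print([(n,round(r['conf'],2),np.round(r['at'],3)) for n in('washer',) for r in place_of(c,n)])
E
```

```text
time_s: 38.8
position: [0.3928, -0.222, 0.1703]
tcp_rot: [[0.244, 0.97, 0.0], [0.97, -0.244, -0.0], [-0.0, 0.0, -1.0]]
force: [-0.3, -0.6, -0.2]
opening: 0.975
grasp_force: 0.0
time_s: 39.3
position: [0.3912, -0.2208, 0.0681]
tcp_rot: [[0.113, 0.994, -0.005], [0.994, -0.113, 0.005], [0.004, -0.005, -1.0]]
force: [0.3, 0.2, 0.6]
opening: 0.977
grasp_force: 0.0
t=39.3 now [ 0.3912 -0.2208  0.0681] yaw 83.53 tilt [-0.0048  0.0046] F [0.3 0.2 0.6] open 85.0 gf 0.0 | shift [-5.7 -2.4 44.6] az 0.009
[('washer', 0.71, array([ 0.387, -0.225,  0.002])), ('washer', 0.62, array([ 0.531, -0.215,  0.003]))]
[('washer', 0.93, array([ 0.531, -0.219,  0.005]))]
```

```bash
python3 -m jog '-5 -3 25 0 0 0 85; 0 0 15 0 0 0 85; 0 0 3 0 0 0 85; 0 0 1 0 0 0 85;0 0 0 0 0 0 85'; python3 -c "
from h import *
to(.388,-.226,.0235,83)"; python3 -m jog '0 0 0 0 0 0 52; 0 0 0 0 0 0 52; 0 0 0 0 0 0 52;0 0 0 0 0 0 52;0 0 0 0 0 0 52'; python3 -c "
from h import *
to(.388,-.226,.0235,83)"
```

```text
time_s: 40.12
position: [0.3891, -0.2274, 0.0272]
tcp_rot: [[0.114, 0.994, 0.001], [0.994, -0.114, -0.001], [-0.001, 0.001, -1.0]]
force: [-0.3, 0.3, -0.5]
opening: 0.98
grasp_force: 0.0
t=40.1 now [ 0.3891 -0.2274  0.0272] yaw 83.48 tilt [ 0.0013 -0.0012] F [-0.3  0.3 -0.5] open 85.3 gf 0.0 | shift [ 1.3 -1.3  3.7] az 0.008
time_s: 40.75
position: [0.3913, -0.2282, 0.0284]
tcp_rot: [[0.115, 0.993, 0.006], [0.993, -0.115, -0.004], [-0.003, 0.006, -1.0]]
force: [5.9, 4.4, 20.3]
opening: 0.613
grasp_force: 10.0
t=40.8 now [ 0.3913 -0.2282  0.0284] yaw 83.37 tilt [ 0.0058 -0.004 ] F [ 5.9  4.4 20.3] open 53.4 gf 10.0 | shift [ 1.8 -3.5  4.8] az 0.006
```

```bash
python3 -m jog '0 0 -5 0 0 0 85; 0 0 0 0 0 0 85; 0 0 0 0 0 0 85;0 0 -30 0 0 0 85;0 0 -20 0 0 0 85;0 0 0 0 0 0 85'
python3 - <<'E'
from h import *
to(.388,-.226,.0235,83)
b=snap('side');a=snap('top')
for c in('side','top'):
  print([(n,round(r['conf'],2),np.round(r['at'],3)) for n in('washer',) for r in place_of(c,n)])
u=proj(b,(.388,-.226,0));x,y=map(int,u)
cv2.imwrite('pics/w1.png',cv2.resize(b['color'][y-60:y+60,x-60:x+60,::-1],(480,480),interpolation=2))
E
```

```text
time_s: 41.5
position: [0.389, -0.2276, 0.082]
tcp_rot: [[0.114, 0.993, 0.002], [0.993, -0.114, -0.002], [-0.001, 0.002, -1.0]]
force: [0.0, -1.0, -0.7]
opening: 0.97
grasp_force: 0.0
t=41.5 now [ 0.389  -0.2276  0.082 ] yaw 83.46 tilt [ 0.0016 -0.0016] F [ 0.  -1.  -0.7] open 84.4 gf 0.0 | shift [ 1.6 -1.3 58.5] az 0.008
[('washer', 0.65, array([0.717, 0.271, 0.001])), ('washer', 0.63, array([ 0.386, -0.225,  0.   ])), ('washer', 0.58, array([ 0.53 , -0.215,  0.002]))]
[('washer', 0.86, array([ 0.532, -0.218,  0.007])), ('washer', 0.42, array([ 0.387, -0.227,  0.003]))]
```

View pics/w1.png

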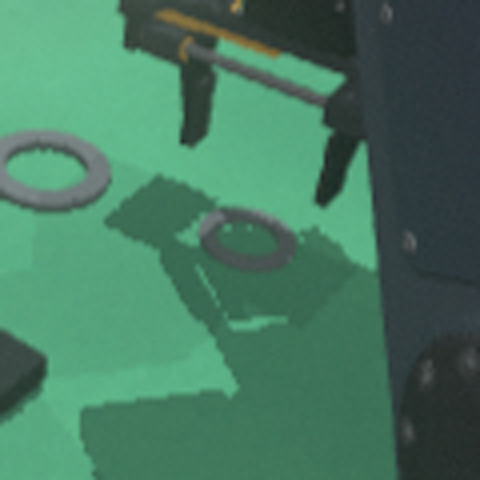

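Washer still lies flat (crop (248,238)); the fingers were too high. Retrying lower.

```bash
python3 -m jog '1.5 -2 30 0 0 0 85; 0 0 20 0 0 0 85; 0 0 6 0 0 0 85; 0 0 1.5 0 0 0 85;0 0 0 0 0 0 85;0 0 0 0 0 0 85'; python3 -c "
from h import *
to(.387,-.226,.0235,83)"
```

```text
time_s: 42.45
position: [0.3871, -0.2257, 0.0244]
tcp_rot: [[0.114, 0.994, 0.001], [0.994, -0.114, -0.001], [-0.001, 0.001, -1.0]]
force: [0.2, 0.6, 0.6]
opening: 0.976
grasp_force: 0.0
t=42.5 now [ 0.3871 -0.2257  0.0244] yaw 83.47 tilt [ 0.0009 -0.0008] F [0.2 0.6 0.6] open 84.9 gf 0.0 | shift [-0.4 -0.1  0.9] az 0.008
```

```bash
python3 -m jog '0 0 0.7 0 0 0 52; 0 0 0 0 0 0 52; 0 0 0 0 0 0 52;0 0 0 0 0 0 52'; python3 -m jog '0 0 0 0 0 0 52'
```

```text
time_s: 42.95
position: [0.387, -0.2255, 0.0233]
tcp_rot: [[0.114, 0.994, 0.0], [0.994, -0.114, -0.0], [-0.0, 0.0, -1.0]]
force: [-0.5, -0.3, 1.7]
opening: 0.71
grasp_force: 30.0
time_s: 43.08
position: [0.387, -0.2255, 0.0233]
tcp_rot: [[0.114, 0.994, 0.0], [0.994, -0.114, -0.0], [-0.0, 0.0, -1.0]]
force: [0.6, -0.8, 2.4]
opening: 0.707
grasp_force: 30.0
```

```bash
python3 -m jog '0 0 0 0 0 0 85; 0 0 0 0 0 0 85;0 0 -2 0 0 0.18 85; 0 0 0 0 0 0.18 85; 0 0 0 0 0 0.18 85; 0 0 0 0 0 0.18 85; 0 0 0 0 0 0.18 85; 0 0 0 0 0 0.18 85; 0 0 0 0 0 0.18 85; 0 0 0 0 0 0.18 85; 0 0 2 0 0 0.14 85;0 0 0 0 0 0 85'; python3 -c "
from h import *
to(.387,-.2255,.0233,-7)"; python3 -m jog '0 0 0 0 0 0 52; 0 0 0 0 0 0 52; 0 0 0 0 0 0 52;0 0 0 0 0 0 52;0 0 0 0 0 0 52'
```

```text
time_s: 44.58
position: [0.3866, -0.2252, 0.023]
tcp_rot: [[0.993, -0.121, -0.001], [-0.121, -0.993, 0.0], [-0.001, -0.0, -1.0]]
force: [-1.2, -0.3, 0.5]
opening: 0.975
grasp_force: 0.0
t=44.6 now [ 0.3866 -0.2252  0.023 ] yaw -6.96 tilt [-0.0005  0.0005] F [-1.2 -0.3  0.5] open 84.8 gf 0.0 | shift [ 0.4  0.2 -0.3] az 0.001
time_s: 45.2
position: [0.3869, -0.2255, 0.0232]
tcp_rot: [[0.992, -0.123, 0.0], [-0.123, -0.992, -0.0], [0.0, 0.0, -1.0]]
force: [-0.8, -0.7, -0.5]
opening: 0.701
grasp_force: 30.0
```

```bash
python3 -m jog '0 0 -20 0 0 0 52; 0 0 -50 0 0 0 52; 0 0 -47 0 0 0 52;19 -52 0 0 0 0 52;19 -53 0 0 0 0 52;19 -53 0 0 0 0 52;19 -53 0 0 0 0 52;20 -53 0 0 0 0 52;0 0 0 0 0 0 52;0 0 0 0 0 0 52'
python3 - <<'E'
from h import *
to(.515,.0245,.105,-7)
b=snap('side')
cv2.imwrite('pics/w2.png',cv2.resize(b['color'][160:300,200:340,::-1],(500,500),interpolation=2))
E
```

```text
time_s: 46.45
position: [0.5136, 0.025, 0.1398]
tcp_rot: [[0.993, -0.122, -0.002], [-0.122, -0.993, -0.0], [-0.002, 0.0, -1.0]]
force: [0.1, -0.5, -1.1]
opening: 0.697
grasp_force: 30.0
t=46.5 now [0.5136 0.025  0.1398] yaw -6.99 tilt [-0.0018 -0.    ] F [ 0.1 -0.5 -1.1] open 60.7 gf 30.0 | shift [ 1.5  0.3 34.8] az 0.000
```

View pics/w2.png

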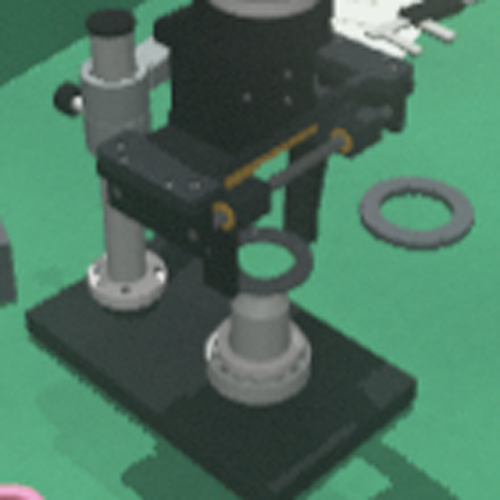

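Washer is held level over the arbor (crop (270,262)). Lowering.

```bash
python3 -m jog '1.5 0.3 8 0 0 0 52;0 0 10 0 0 0 52;0 0 10 0 0 0 52; 0 0 5 0 0 0 52; 0 0 0 0 0 0 52'; python3 -c "
from h import *
to(.515,.0245,.0785,-7)"
```

```text
time_s: 47.12
position: [0.5156, 0.0243, 0.1065]
tcp_rot: [[0.992, -0.123, -0.001], [-0.123, -0.992, 0.0], [-0.001, -0.0, -1.0]]
force: [-1.1, 0.5, -0.6]
opening: 0.7
grasp_force: 30.0
t=47.1 now [0.5156 0.0243 0.1065] yaw -7.07 tilt [-0.0013  0.0002] F [-1.1  0.5 -0.6] open 60.9 gf 30.0 | shift [-0.6 -0.1 28. ] az -0.001
```

```bash
python3 -m jog '-0.5 0 10 0 0 0 52;0 0 8 0 0 0 52; 0 0 5 0 0 0 52; 0 0 2.5 0 0 0 52;0 0 1 0 0 0 52; 0 0 0 0 0 0 52'; python3 -c "
from h import *
to(.515,.0245,.0785,-7)"
```

```text
time_s: 47.88
position: [0.5156, 0.0244, 0.0807]
tcp_rot: [[0.992, -0.123, 0.0], [-0.123, -0.992, -0.0], [0.0, 0.0, -1.0]]
force: [0.9, 0.2, -1.3]
opening: 0.7
grasp_force: 30.0
t=47.9 now [0.5156 0.0244 0.0807] yaw -7.06 tilt [ 0.0003 -0.0001] F [ 0.9  0.2 -1.3] open 60.9 gf 30.0 | shift [-0.6 -0.1  2.2] az -0.001
```

```bash
python3 -m jog '0 0 1 0 0 0 52; 0 0 0.7 0 0 0 52;0 0 0 0 0 0 52'; python3 -m jog '0 0 0 0 0 0 75;0 0 0 0 0 0 85;0 0 0 0 0 0 85;0 0 0 0 0 0 85;0 0 -40 0 0 0 80; 0 0 -50 0 0 0 80; 0 -50 0 0 0 0 80;0 -50 0 0 0 0 80;0 -50 0 0 0 0 80'
python3 - <<'E'
from h import *
b=snap('side');a=snap('top')
to(.398,.35,.165,-7)
for c in('side','top'):print([(n,round(r['conf'],2),np.round(r['at'],3)) for n in('washer','cap') for r in place_of(c,n)+find_in(c,n)])
cv2.imwrite('pics/w3.png',np.hstack([cv2.resize(b['color'][200:300,220:320,::-1],(400,400),interpolation=2),cv2.resize(a['color'][210:310,80:180,::-1],(400,400),interpolation=2)]))
E
```

```text
time_s: 48.25
position: [0.5155, 0.0244, 0.0789]
tcp_rot: [[0.992, -0.123, -0.0], [-0.123, -0.992, 0.0], [-0.0, -0.0, -1.0]]
force: [0.0, -0.2, -0.7]
opening: 0.7
grasp_force: 30.0
time_s: 49.38
position: [0.5341, 0.1745, 0.1693]
tcp_rot: [[0.992, -0.124, 0.001], [-0.124, -0.992, 0.0], [0.001, -0.0, -1.0]]
force: [0.5, -0.2, -0.3]
opening: 0.92
grasp_force: 0.0
t=49.5 now [0.5342 0.1775 0.1692] yaw -6.77 tilt [0.0018 0.0016] F [ 0.3 -1.4  0.4] open 79.8 gf 0.0 | shift [-155.6 -155.2    4.2] az 0.004
[('washer', 0.61, array([ 0.531, -0.215,  0.004])), ('washer', 0.6, array([0.515, 0.028, 0.058])), ('washer', 0.75, array([ 0.528, -0.207,  0.01 ])), ('washer', 0.66, array([0.505, 0.041, 0.062])), ('washer', 0.55, array([0.563, 0.029, 0.024])), ('washer', 0.51, array([ 0.64 , -0.113,  0.195]))]
[('washer', 0.66, array([ 0.655, -0.125,  0.156])), ('washer', 0.62, array([ 0.533, -0.214,  0.007])), ('washer', 0.53, array([0.513, 0.024, 0.058])), ('washer', 0.82, array([0.516, 0.027, 0.064])), ('washer', 0.72, array([ 0.647, -0.078,  0.197])), ('washer', 0.62, array([ 0.528, -0.216,  0.009]))]
```

View pics/w3.png

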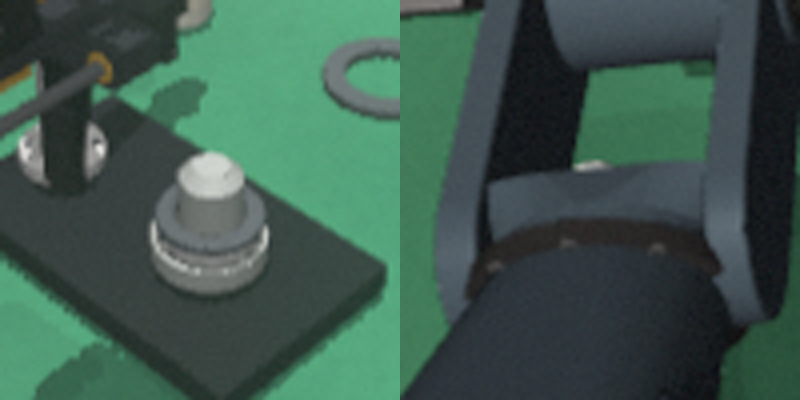

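Washer is seated on the spacer (left crop (210,215)). Now the cap.

```bash
python3 -m jog '-39 -39 0 0 0 0 80;-39 -39 0 0 0 0 80;-39 -39 0 0 0 0 80;-39 -39 0 0 0 0 80; 0 0 0 0 0 -0.18 80; 0 0 0 0 0 -0.18 80; 0 0 0 0 0 -0.18 80;0 0 0 0 0 -0.18 80; 0 0 0 0 0 -0.18 80; 0 0 0 0 0 -0.18 80;0 0 0 0 0 -0.18 80; 0 0 0 0 0 -0.18 80'; python3 -m jog '0 0 0 0 0 -0.13 80;0 0 0 0 0 0 80'
python3 - <<'E'
from h import *
a=snap('top')
to(.398,.35,.036,83)
for c in('top',):print([(n,round(r['conf'],2),np.round(r['at'],3)) for n in('washer','cap') for r in place_of(c,n)])
E
```

```text
time_s: 51.38
position: [0.3987, 0.3465, 0.169]
tcp_rot: [[0.247, 0.969, 0.0], [0.969, -0.247, -0.0], [0.0, 0.0, -1.0]]
force: [-0.2, 0.5, -1.2]
opening: 0.919
grasp_force: 0.0
time_s: 51.62
position: [0.3987, 0.3466, 0.169]
tcp_rot: [[0.126, 0.992, 0.0], [0.992, -0.126, -0.0], [-0.0, 0.0, -1.0]]
force: [-0.3, 0.7, 1.0]
opening: 0.92
grasp_force: 0.0
t=51.7 now [0.3986 0.3467 0.169 ] yaw 82.70 tilt [0. 0.] F [ 0.5 -0.3  0. ] open 80.3 gf 0.0 | shift [  3.2  -1.  133. ] az -0.005
[('washer', 0.95, array([ 0.529, -0.219,  0.003])), ('washer', 0.76, array([0.516, 0.024, 0.058])), ('cap', 0.9, array([0.396, 0.35 , 0.003]))]
```

```bash
python3 -m jog '3 -1.5 50 0 0 0 85; 0 0 40 0 0 0 85; 0 0 30 0 0 0 85; 0 0 13 0 0 0 85; 0 0 0 0 0 0 40; 0 0 0 0 0 0 40; 0 0 0 0 0 0 40;0 0 0 0 0 0 40;0 0 0 0 0 0 40;0 0 0 0 0 0 40'; python3 -c "
from h import *
to(.398,.35,.036,83)"
```

```text
time_s: 53.02
position: [0.3974, 0.3506, 0.0367]
tcp_rot: [[0.124, 0.992, 0.001], [0.992, -0.124, 0.001], [0.001, 0.001, -1.0]]
force: [-1.3, 0.1, 6.4]
opening: 0.575
grasp_force: 30.0
t=53.0 now [0.3974 0.3506 0.0367] yaw 82.87 tilt [0.0008 0.0006] F [-1.3  0.1  6.4] open 50.0 gf 30.0 | shift [-0.5  0.7  0.7] az -0.002
```

```bash
python3 -m jog '0 0 0 0 0 0 75; 0 0 0 0 0 0 75;0 0 0 0 0 0.18 75; 0 0 0 0 0 0.18 75; 0 0 0 0 0 0.18 75; 0 0 0 0 0 0.18 75; 0 0 0 0 0 0.18 75; 0 0 0 0 0 0.18 75; 0 0 0 0 0 0.18 75; 0 0 0 0 0 0.18 75; 0 0 0 0 0 0.13 75;0 0 0 0 0 0 75'; python3 -m jog '0 0 0 0 0 0 40; 0 0 0 0 0 0 40; 0 0 0 0 0 0 40;0 0 0 0 0 0 40;0 0 0 0 0 0 40'; python3 -c "
from h import *
to(.515,.0245,.16,-7)"
```

```text
time_s: 54.52
position: [0.3971, 0.3503, 0.0357]
tcp_rot: [[0.993, -0.121, -0.0], [-0.121, -0.993, -0.0], [-0.0, 0.0, -1.0]]
force: [-0.3, -0.4, 1.1]
opening: 0.862
grasp_force: 0.0
time_s: 55.15
position: [0.3973, 0.3505, 0.036]
tcp_rot: [[0.992, -0.123, 0.0], [-0.123, -0.992, 0.0], [0.0, -0.0, -1.0]]
force: [0.3, 1.1, -0.7]
opening: 0.565
grasp_force: 30.0
t=55.1 now [0.3973 0.3505 0.036 ] yaw -7.05 tilt [0.0003 0.0002] F [ 0.3  1.1 -0.7] open 49.2 gf 30.0 | shift [ 156.8  309.1 -124.1] az -0.001
```

```bash
python3 -m jog '0 0 -20 0 0 0 40; 0 0 -50 0 0 0 40; 0 0 -55 0 0 0 40;26 51 0 0 0 0 40;26 51 0 0 0 0 40;26 51 0 0 0 0 40;26 52 0 0 0 0 40;26 52 0 0 0 0 40;26 52 0 0 0 0 40;0 0 0 0 0 0 40;0 0 0 0 0 0 40'
python3 - <<'E'
from h import *
to(.515,.0245,.125,-7)
b=snap('side')
cv2.imwrite('pics/cp2.png',cv2.resize(b['color'][160:300,200:340,::-1],(500,500),interpolation=2))
E
```

```text
time_s: 56.52
position: [0.5128, 0.0247, 0.1604]
tcp_rot: [[0.992, -0.124, -0.003], [-0.124, -0.992, 0.001], [-0.003, -0.0, -1.0]]
force: [-0.5, -0.3, -1.8]
opening: 0.565
grasp_force: 30.0
t=56.5 now [0.5128 0.0247 0.1604] yaw -7.12 tilt [-0.0025  0.0008] F [-0.5 -0.3 -1.8] open 49.1 gf 30.0 | shift [ 2.3 -0.1 35.4] az -0.002
```

View pics/cp2.png

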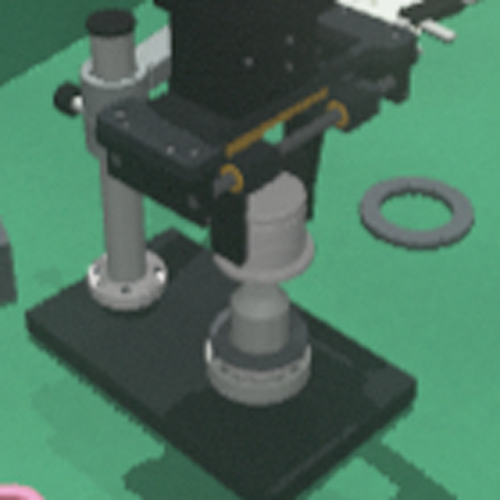

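Cap is held upright over the arbor (crop (268,230)). Lowering to TCP z≈0.097.

```bash
python3 -m jog '2.3 0 8 0 0 0 40;0 0 10 0 0 0 40;0 0 10 0 0 0 40; 0 0 10 0 0 0 40; 0 0 0 0 0 0 40'; python3 -c "
from h import *
to(.515,.0245,.097,-7)"
```

```text
time_s: 57.2
position: [0.5155, 0.0245, 0.1218]
tcp_rot: [[0.992, -0.123, -0.003], [-0.123, -0.992, 0.0], [-0.003, -0.0, -1.0]]
force: [-0.5, 0.1, -1.3]
opening: 0.563
grasp_force: 30.0
t=57.2 now [0.5155 0.0245 0.1218] yaw -7.05 tilt [-0.0025  0.0004] F [-0.5  0.1 -1.3] open 49.0 gf 30.0 | shift [-0.5  0.  24.8] az -0.001
```

```bash
python3 -m jog '-0.5 0 9 0 0 0 40;0 0 7 0 0 0 40; 0 0 4 0 0 0 40; 0 0 2 0 0 0 40;0 0 0 0 0 0 40'; python3 -m jog '0 0 1 0 0 0 40;0 0 0.8 0 0 0 40;0 0 0 0 0 0 40'; python3 -c "
from h import *
to(.515,.0245,.097,-7)"
```

```text
time_s: 57.82
position: [0.5159, 0.0243, 0.1009]
tcp_rot: [[0.992, -0.123, 0.0], [-0.123, -0.992, 0.0], [0.0, -0.0, -1.0]]
force: [0.6, 0.4, -2.5]
opening: 0.565
grasp_force: 30.0
time_s: 58.2
position: [0.5158, 0.0244, 0.0992]
tcp_rot: [[0.992, -0.123, 0.0], [-0.123, -0.992, 0.0], [0.0, -0.0, -1.0]]
force: [-0.9, 0.1, -2.4]
opening: 0.56
grasp_force: 30.0
t=58.2 now [0.5158 0.0244 0.0992] yaw -7.06 tilt [0. 0.] F [-0.9  0.1 -2.4] open 48.7 gf 30.0 | shift [-0.8 -0.   2.2] az -0.001
```

```bash
python3 -m jog '-0.5 0 1 0 0 0 40;0 0 0.8 0 0 0 40;0 0 0.5 0 0 0 40;0 0 0 0 0 0 40'; python3 -m jog '0 0 0 0 0 0 60;0 0 0 0 0 0 75;0 0 0 0 0 0 75;0 0 -40 0 0 0 80; 0 0 -50 0 0 0 80; 0 0 -50 0 0 0 80; 0 0 -40 0 0 0 80'
python3 - <<'E'
from h import *
b=snap('side');a=snap('top')
to(.652,-.127,.30,94)
for c in('side','top'):print([(n,round(r['conf'],2),np.round(r['at'],3)) for n in('washer','cap','knob') for r in place_of(c,n)])
cv2.imwrite('pics/cp3.png',cv2.resize(b['color'][160:300,200:340,::-1],(500,500),interpolation=2))
E
```

```text
time_s: 58.7
position: [0.5152, 0.0244, 0.0969]
tcp_rot: [[0.992, -0.123, -0.0], [-0.123, -0.992, 0.0], [-0.0, 0.0, -1.0]]
force: [-0.2, -0.6, 0.1]
opening: 0.559
grasp_force: 30.0
time_s: 59.58
position: [0.5155, 0.0244, 0.2791]
tcp_rot: [[0.992, -0.123, 0.002], [-0.123, -0.992, -0.0], [0.002, 0.0, -1.0]]
force: [0.3, -0.1, -1.3]
opening: 0.917
grasp_force: 0.0
t=59.7 now [0.5182 0.024  0.2817] yaw -7.05 tilt [ 0.011  -0.0018] F [ 0.4 -0.2  0. ] open 79.9 gf 0.0 | shift [151.5 133.5 -16.6] az -1.764
[('washer', 0.88, array([ 0.53 , -0.218,  0.003])), ('washer', 0.53, array([0.516, 0.029, 0.056])), ('cap', 0.8, array([0.515, 0.025, 0.061])), ('cap', 0.52, array([ 0.512,  0.02 , -0.003])), ('knob', 0.75, array([ 0.652, -0.126,  0.222]))]
[('washer', 0.7, array([ 0.53 , -0.22 ,  0.005])), ('knob', 0.56, array([ 0.651, -0.125,  0.22 ]))]
```

View pics/cp3.png

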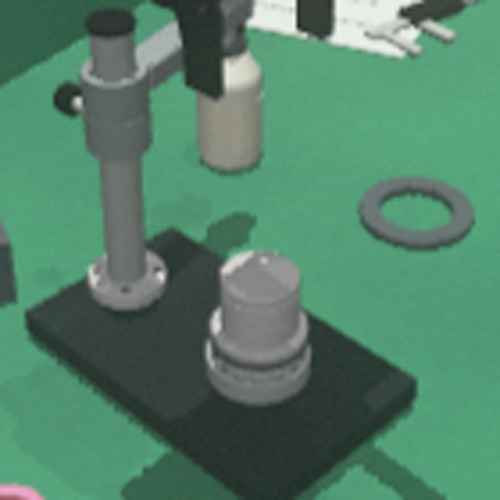

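All parts are seated (cap z 0.061 as expected, crop (260,310)). Back to the knob.

```bash
python3 -m jog '38 33 -4 0 0 0 87;38 33 -4 0 0 0 87;38 33 -4 0 0 0 87;38 33 -4 0 0 0 87;0 0 0 0 0 -0.18 87; 0 0 0 0 0 -0.18 87; 0 0 0 0 0 -0.18 87;0 0 0 0 0 -0.18 87; 0 0 0 0 0 -0.18 87; 0 0 0 0 0 -0.18 87;0 0 0 0 0 -0.18 87; 0 0 0 0 0 -0.18 87'; python3 -m jog '0 0 0 0 0 -0.18 87;0 0 0 0 0 -0.145 87;0 0 0 0 0 0 87'; python3 -c "
from h import *
to(.652,-.126,.225,94.4)"
```

```text
time_s: 61.48
position: [0.6494, -0.1251, 0.2908]
tcp_rot: [[0.246, 0.969, -0.003], [0.969, -0.246, 0.001], [0.0, -0.004, -1.0]]
force: [0.6, 0.9, -0.2]
opening: 1.0
grasp_force: 0.0
time_s: 61.85
position: [0.6494, -0.1251, 0.2911]
tcp_rot: [[-0.069, 0.998, -0.003], [0.998, 0.069, 0.001], [0.001, -0.003, -1.0]]
force: [0.4, 0.2, 0.5]
opening: 1.0
grasp_force: 0.0
t=61.9 now [ 0.6494 -0.1251  0.2911] yaw 93.96 tilt [-0.0029  0.0011] F [0.4 0.2 0.5] open 87.0 gf 0.0 | shift [-1.1  2.7 66.1] az -0.008
```

```bash
python3 -m jog '-1 2.5 30 0 0 0 87; 0 0 25 0 0 0 70; 0 0 10 0 0 0 60;0 0 0 0 0 0 40;0 0 0 0 0 0 20;0 0 0 0 0 0 20;0 0 0 0 0 0 20;0 0 0 0 0 0 20;0 0 0 0 0 0 20'; python3 -c "
from h import *
to(.652,-.126,.225,94.4)"
```

```text
time_s: 62.98
position: [0.6526, -0.1264, 0.2282]
tcp_rot: [[-0.071, 0.997, 0.0], [0.997, 0.071, -0.001], [-0.001, 0.0, -1.0]]
force: [-0.8, -0.9, 1.9]
opening: 0.358
grasp_force: 30.0
t=63.0 now [ 0.6526 -0.1264  0.2282] yaw 94.06 tilt [ 0.0005 -0.0006] F [-0.8 -0.9  1.9] open 31.1 gf 30.0 | shift [ 0.4 -0.6  3.2] az -0.006
```

```bash
python3 -m jog '2 -22.6 0 0 0 0.175 15;2 -22.6 0 0 0 0.175 15;2 -22.6 0 0 0 0.175 15;2 -22.6 0 0 0 0.175 15;2 -22.6 0 0 0 0.175 15'; python3 -c "
from h import *
to(.5151,.0245,.228,-8.6)"
```

```text
time_s: 63.6
position: [0.549, -0.0867, 0.2282]
tcp_rot: [[0.724, 0.69, -0.0], [0.69, -0.724, -0.001], [-0.001, 0.0, -1.0]]
force: [0.6, 1.1, 0.1]
opening: 0.361
grasp_force: 30.0
t=63.6 now [ 0.549  -0.0867  0.2282] yaw 43.62 tilt [-0.0001 -0.0007] F [0.6 1.1 0.1] open 31.4 gf 30.0 | shift [ 5.210e+01 -1.039e+02  1.000e-01] az 0.911
```

```bash
python3 -m jog '2 -22.6 0 0 0 0.175 15;2 -22.6 0 0 0 0.175 15;2 -22.6 0 0 0 0.175 15;2 -22.6 0 0 0 0.175 15;1 -16 0 0 0 0.12 15;0 0 0 0 0 0 15;0 0 0 0 0 0 15'; python3 -c "
from h import *
to(.5151,.0245,.228,-8.6)"
```

```text
time_s: 64.47
position: [0.5127, 0.0109, 0.2277]
tcp_rot: [[0.999, -0.051, -0.003], [-0.051, -0.999, 0.001], [-0.003, -0.001, -1.0]]
force: [-3.8, 0.6, 3.3]
opening: 0.355
grasp_force: 30.0
t=64.5 now [0.5127 0.0109 0.2277] yaw -2.95 tilt [-0.0028  0.0008] F [-3.8  0.6  3.3] open 30.9 gf 30.0 | shift [  1.7 -13.7  -0.3] az 0.099
```

```bash
python3 -m jog '1.5 -10 0 0 0 0.08 15;0.5 -3 0 0 0 0.019 15;0 0 0 0 0 0 15;0 0 0 0 0 0 15'; python3 -m jog '0 -1 0 0 0 0 15;0 0 0 0 0 0 15'; python3 -m jog '0 -1 0 0 0 0 15;0 0 0 0 0 0 15'; python3 -c "
from h import *
to(.5151,.0245,.228,-8.6)"
```

```text
time_s: 64.97
position: [0.5143, 0.0237, 0.2272]
tcp_rot: [[0.989, -0.151, -0.006], [-0.151, -0.989, 0.001], [-0.006, -0.0, -1.0]]
force: [-5.5, 1.2, 3.7]
opening: 0.359
grasp_force: 30.0
time_s: 65.22
position: [0.5144, 0.0242, 0.2272]
tcp_rot: [[0.989, -0.151, -0.006], [-0.151, -0.989, 0.001], [-0.006, 0.0, -1.0]]
force: [-5.7, -0.8, 3.0]
opening: 0.361
grasp_force: 30.0
time_s: 65.47
position: [0.5145, 0.0249, 0.2272]
tcp_rot: [[0.988, -0.151, -0.006], [-0.151, -0.989, -0.0], [-0.006, 0.001, -1.0]]
force: [-6.2, -0.5, 2.7]
opening: 0.358
grasp_force: 30.0
t=65.5 now [0.5145 0.0249 0.2272] yaw -8.70 tilt [-0.0064 -0.0001] F [-6.2 -0.5  2.7] open 31.2 gf 30.0 | shift [ 0.6  0.3 -0.8] az -0.002
```

```bash
python3 -m jog '0.5 -1 0 0 0 0 15;0 0 0 0 0 0 15'; python3 -m jog '0 -1 0 0 0 0 15;0 0 0 0 0 0 15'; python3 -c "
from h import *
to(.5151,.0245,.228,-8.6)"
```

```text
time_s: 65.72
position: [0.5147, 0.0254, 0.2271]
tcp_rot: [[0.988, -0.151, -0.008], [-0.151, -0.988, -0.001], [-0.007, 0.002, -1.0]]
force: [-6.9, -2.7, 1.7]
opening: 0.36
grasp_force: 30.0
time_s: 65.97
position: [0.5148, 0.0259, 0.227]
tcp_rot: [[0.988, -0.152, -0.008], [-0.152, -0.988, -0.002], [-0.007, 0.003, -1.0]]
force: [-7.4, -4.4, 2.8]
opening: 0.361
grasp_force: 30.0
t=66.0 now [0.5148 0.0259 0.227 ] yaw -8.72 tilt [-0.0078 -0.0017] F [-7.4 -4.4  2.8] open 31.4 gf 30.0 | shift [ 0.5  1.4 -1. ] az -0.002
```

```bash
python3 -m jog '-1 1 0 0 0 0 15;0 0 10 0 0 0 15;0 0 10 0 0 0 15;0 0 10 0 0 0 15;0 0 10 0 0 0 15;0 0 4 0 0 0 15;0 0 0 0 0 0 15'; python3 -c "
from h import *
to(.5151,.0245,.179,-8.6)"
```

```text
time_s: 66.85
position: [0.5146, 0.0255, 0.1829]
tcp_rot: [[0.988, -0.152, -0.006], [-0.152, -0.988, -0.001], [-0.005, 0.001, -1.0]]
force: [-5.5, -2.4, 3.1]
opening: 0.363
grasp_force: 30.0
t=66.8 now [0.5146 0.0255 0.1829] yaw -8.73 tilt [-0.0056 -0.0006] F [-5.5 -2.4  3.1] open 31.6 gf 30.0 | shift [0.6 0.9 3.9] az -0.002
```

```bash
python3 -m jog '0 0 2 0 0 0 15;0 0 1 0 0 0 15;0 0 0 0 0 0 15'; python3 -m jog '0 0 1 0 0 0 15;0 0 0 0 0 0 15'; python3 -m jog '0 0 1 0 0 0 15;0 0 0 0 0 0 15'
```

```text
time_s: 67.22
position: [0.5148, 0.0254, 0.1812]
tcp_rot: [[0.988, -0.152, -0.005], [-0.152, -0.988, -0.001], [-0.004, 0.002, -1.0]]
force: [-7.5, -2.2, 8.7]
opening: 0.36
grasp_force: 30.0
time_s: 67.47
position: [0.5149, 0.0254, 0.1812]
tcp_rot: [[0.988, -0.152, -0.004], [-0.152, -0.988, -0.001], [-0.004, 0.002, -1.0]]
force: [-9.4, -2.2, 15.6]
opening: 0.358
grasp_force: 30.0
time_s: 67.72
position: [0.515, 0.0254, 0.1811]
tcp_rot: [[0.988, -0.152, -0.003], [-0.152, -0.988, -0.001], [-0.003, 0.002, -1.0]]
force: [-10.3, -2.6, 21.5]
opening: 0.358
grasp_force: 30.0
```

Firm contact on the cap. Relaxing the push, then releasing.

```bash
python3 -m jog '-1 0 -2.5 0 0 0 15;0 0 0 0 0 0 15'; python3 -m jog '0 0 0 0 0 0 40;0 0 0 0 0 0 60;0 0 0 0 0 0 80;0 0 0 0 0 0 80;0 0 -20 0 0 0 80;0 0 -50 0 0 0 80;0 0 -50 0 0 0 80;-40 0 0 0 0 0 80;-40 0 0 0 0 0 80;-30 0 0 0 0 0 80'
python3 - <<'E'
from h import *
b=snap('side');a=snap('top')
to(.5,0,.3)
for c in('side','top'):print([(n,round(r['conf'],2),np.round(r['at'],3)) for n in('foot','cap','knob','washer','bearing','oil_bottle','vblock','gauge_case') for r in place_of(c,n)[:2]])
cv2.imwrite('pics/fin.png',np.hstack([cv2.resize(b['color'][160:300,200:340,::-1],(400,400),interpolation=2),cv2.resize(a['color'][140:280,180:320,::-1],(400,400),interpolation=2)]))
E
```

```text
time_s: 67.97
position: [0.5149, 0.0256, 0.1813]
tcp_rot: [[0.988, -0.152, -0.002], [-0.152, -0.988, -0.001], [-0.002, 0.001, -1.0]]
force: [-3.9, -3.8, 4.7]
opening: 0.359
grasp_force: 30.0
time_s: 69.22
position: [0.4052, 0.044, 0.3014]
tcp_rot: [[0.989, -0.151, -0.0], [-0.151, -0.989, 0.0], [-0.0, -0.0, -1.0]]
force: [0.2, -0.2, -0.4]
opening: 0.921
grasp_force: 0.0
t=69.3 now [0.4034 0.0445 0.3011] yaw -8.67 tilt [-0.003   0.0007] F [-0.4  0.2 -0.5] open 80.2 gf 0.0 | shift [102.2  29.5   0.8]
[('foot', 0.64, array([0.517, 0.026, 0.11 ])), ('foot', 0.36, array([0.514, 0.027, 0.057])), ('cap', 0.92, array([0.515, 0.028, 0.061])), ('cap', 0.22, array([0.513, 0.022, 0.172])), ('knob', 0.68, array([0.513, 0.023, 0.171])), ('washer', 0.89, array([ 0.531, -0.218,  0.003])), ('bearing', 0.62, array([0.516, 0.021, 0.033])), ('oil_bottle', 0.56, array([ 0.704, -0.2  ,  0.003])), ('vblock', 0.64, array([ 0.759,  0.054, -0.002])), ('vblock', 0.58, array([0.516, 0.021, 0.034])), ('gauge_case', 0.59, array([ 0.716,  0.27 , -0.   ]))]
[('foot', 0.56, array([0.515, 0.024, 0.108])), ('cap', 0.73, array([0.514, 0.025, 0.061])), ('knob', 0.64, array([0.513, 0.026, 0.172])), ('washer', 0.65, array([ 0.531, -0.219,  0.002])), ('bearing', 0.58, array([0.515, 0.022, 0.036])), ('oil_bottle', 0.61, array([ 0.704, -0.201,  0.001])), ('vblock', 0.97, array([0.76 , 0.049, 0.001])), ('vblock', 0.57, array([ 0.718,  0.272, -0.005])), ('gauge_case', 0.64, array([ 0.718,  0.27 , -0.004])), ('gauge_case', 0.38, array([0.517, 0.024, 0.032]))]
```

View pics/fin.png

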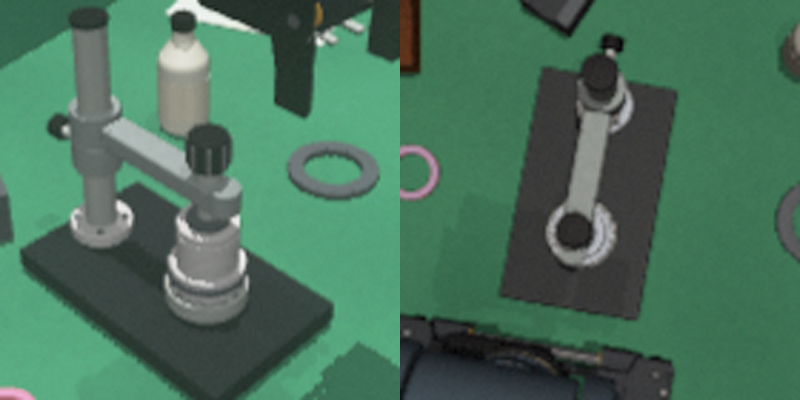

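The stack is seated, with the foot resting on the cap top (left crop (210,215)) and the arm aligned over the arbor (right crop (577,230)). The case, V-block and bottle have not moved.

```bash
python3 -c "
from rig import *
print(hand_in())"
```

```text
the job is handed in; nothing more can be done
None
```

I handed the job in at about 69 s: the bearing, the one spacer on the bench, the small washer and the cap are seated in order on the arbor, and the hold-down foot rests on the cap with the robot clear.

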